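Pack the harissa pots and snap the box shut

ROBOT

A 6-joint arm with a two-finger parallel gripper is mounted at the origin on the work surface. World frame = base frame: x ahead of the robot, y to its left, z up, the work surface at z = 0. Lengths are in m, angles in rad, forces in N, time in s.
With the tool pointing down it reaches from about 0.275 to 0.725 m from the base axis. Payload 15.9 kg.
Tool frame: the origin (TCP) lies on the front face of the gripper's body, between the roots of the fingers; the fingertips stand 73 mm ahead of it and the grasp point (between the pads) lies 54 mm ahead of it (bot.grasp_offset is the distance from the TCP to the grasp point, in m); x points along the fingers, z is the direction in which the jaws open and shut, and the axes are right-handed (so a half turn about x gives the same grasp; the last joint's range is limited). The gripper opens to 85 mm and grips with 20 to 120 N. Pads are 22 mm wide; open, the fingers measure 114 mm over their backs; the gripper's body (76 mm by 85 mm) begins 54 mm behind the grasp point. The pads swing forward as they close: fully open they stand 13 mm farther back than shut.
Start: joints at [1.186, 0.213, -0.034, 1.323, 0, 1.571], TCP at [0.188, 0.463, 0.304] pointing down, gripper open.
Joint ranges: [-2.98, 2.98], [-0.74, 1.72], [-1.14, 1.35], [-2.1, 2.04], [-1.57, 1.44], [-3.14, 3.14]. Speed limits (rad/s): [1.89, 1.89, 2.39, 2.57, 3.14, 3.14].

INTERFACE

Orientations are given as a rotation vector (axis times angle).
In Python, from workcell import bot gives the robot as it stands.
- The arm moves only by the tool servo_tool, never from a script. Its arguments are lists of equal length, an entry for each row: "fingers": the closure, from -1 (fully open) to 1 (shut); "delta_pos": the shift along the tool's x, y, z in m, a list of three; "spin": the turn about the tool's x in degrees. In form: {"fingers": [fingers, ...], "delta_pos": [[dx, dy, dz], ...], "spin": [spin, ...]}. A call has 1 to 12 rows; each row is the pose to reach, as a shift and turn from the pose commanded when the call began, along the tool's axes at that moment; what a row does not reach only later rows make up. A row lasts 1/12 s, in which the tool goes at most 41.7 mm and 7.16 degrees, less where a joint would pass 70% of its speed; a pose out of reach is approached as far as the arm can. A call with a gripper value outside its range is refused whole. The fingers move at their own pace and stop on an object; the grip force is fixed at half the most. Time passes only in rows, so rows that repeat a pose let the fingers close. It gives the time, the measured TCP pose, the force and the opening at its end, in the units of the state.
- bot.get_state(): the state, without advancing time (a new reading comes with each control period).
- bot.get_image(name): name is "scene" or "top"; returns a dict with "image" (480x640x3 uint8, red, green, blue), "intrinsics" (3x3 intrinsics, pixels), "extrinsics" (4x4, takes a point from world to camera coordinates). Camera axes: x right, y down, z forward; pixel columns grow to the right and rows downward; lengths in m; the calibration is good to about 2 mm. A picture is of the moment at which its call begins. There is no depth.
- bot.finish_job(): hands the job in, once; it reports no verdict.
The state is a dict: "time_s": time; "joints": joint angles; "joint_vel": joint speeds; "tau": joint torques, N m; "eef_pos": TCP position; "ee_rot": TCP orientation; "ft_force": force on the tool from outside, world axes, zero at the start; "moment": the same for the moment, N m; "finger_gap": finger opening in m.
Only numpy, scipy, OpenCV 4.12 (cv2) and the standard library are available. Lean on these libraries where they do the work, as an engineer would, in place of code of your own. Each camera call takes 0.05 s, during which the arm holds its last target.

TASK

Unsnap the box's orange catches (whichever are shut) while the lid is still in place, then take the lid off and lay it on the counter clear of the box. Stand every harissa pot that is on the counter in a well of its own in the box, upright and fully down, then put the lid back fully home and snap both catches shut over it. Leave the harissa dish and the spatula where they are.

Things in the scene. Friction and masses are not known exactly. Their poses are not given: they have to be found in the camera images.
- box: White box fixed to the counter, 126 (x) by 236 (y) by 64 mm high, walls and floor 4 mm, mouth 118 x 228 mm. Origin: centre of underside, z up. On its floor a grey carrier plate, top 22 mm above the underside, with four square wells in a row along y. An orange catch at each y end: a shut catch bars the lid's way; over a lid not fully home it cannot shut.
- well0 (a point): Floor centre of square well 1 of 4 in the box's row (box x = 0, y = +81 mm, 4 mm above the box's underside). Opening 48 x 48 mm, 18 mm deep, sides parallel to the box's, mouth chamfered 3 mm; it takes one pot. It starts empty.
- well1 (a point): Floor centre of square well 2 of 4 in the box's row (box x = 0, y = +27 mm, 4 mm above the box's underside). Opening 48 x 48 mm, 18 mm deep, sides parallel to the box's, mouth chamfered 3 mm; it takes one pot. It starts empty.
- well2 (a point): Floor centre of square well 3 of 4 in the box's row (box x = 0, y = -27 mm, 4 mm above the box's underside). Opening 48 x 48 mm, 18 mm deep, sides parallel to the box's, mouth chamfered 3 mm; it takes one pot. It starts empty.
- well3 (a point): Floor centre of square well 4 of 4 in the box's row (box x = 0, y = -81 mm, 4 mm above the box's underside). Opening 48 x 48 mm, 18 mm deep, sides parallel to the box's, mouth chamfered 3 mm; it takes one pot. It starts empty.
- pot0_c (a point): Square harissa pot: brown terracotta body 42 x 42 x 30 mm high, on it a centred square pale-wood knob 24 x 24 x 20 mm high to grip by, sides parallel to the body's; about 0.12 kg. Point half-way up, 25 mm above the underside; z up, x and y along the sides. Any quarter turn will do. May be absent (None from the start).
- pot1_c (a point): Square harissa pot: blue body 42 x 42 x 30 mm high, on it a centred square pale-wood knob 24 x 24 x 20 mm high to grip by, sides parallel to the body's; about 0.12 kg. Point half-way up, 25 mm above the underside; z up, x and y along the sides. Any quarter turn will do. May be absent (None from the start).
- pot2_c (a point): Square harissa pot: yellow body 42 x 42 x 30 mm high, on it a centred square pale-wood knob 24 x 24 x 20 mm high to grip by, sides parallel to the body's; about 0.12 kg. Point half-way up, 25 mm above the underside; z up, x and y along the sides. Any quarter turn will do. May be absent (None from the start).
- pot3_c (a point): Square harissa pot: red body 42 x 42 x 30 mm high, on it a centred square pale-wood knob 24 x 24 x 20 mm high to grip by, sides parallel to the body's; about 0.12 kg. Point half-way up, 25 mm above the underside; z up, x and y along the sides. Any quarter turn will do. May be absent (None from the start).
- lid_grip (a point): Loose green lid, at first home on the box; 0.16 kg. Plate 126 x 232 x 6 mm, below it a plug 112 x 222 x 8 mm that enters the box's mouth, on top a white bar handle 18 (x) x 60 (y) x 28 mm high. Point: handle's centre, 14 mm above the plate, 28 mm above the plug's underside; y along its length. Home: 84 mm above the box's underside, either way round.
- catch_left (a joint): Orange catch at the box's +y end, rad: 0 = shut, leaning 46 deg inwards over the lid; 0.8 = upright; 1.6 = open, leaning 46 deg outwards. Over-centre: it snaps from 0.8 to the nearer end, so push it just past 0.8 (1 to 2 N at the tip); both ends are rigid stops. Hinge along box x at box y +124, z 73 mm; lever 50 mm wide, 6 thick, 50 long. Starts shut.
- catch_right (a joint): Orange catch at the box's -y end, rad: 0 = shut, leaning 46 deg inwards over the lid; 0.8 = upright; 1.6 = open, leaning 46 deg outwards. Over-centre: it snaps from 0.8 to the nearer end, so push it just past 0.8 (1 to 2 N at the tip); both ends are rigid stops. Hinge along box x at box y -124, z 73 mm; lever 50 mm wide, 6 thick, 50 long. May start shut or open.
- catch_left_tip (a point): Centre of the round bar (10 mm thick, 50 mm long along box x) that ends the catch at the box's +y end, 45 mm from its hinge. Moves with the catch: box y = +92 mm, z = 104 mm when shut; y = +156 mm, z = 104 mm when open. Closed fingers pointing down can push it over.
- catch_right_tip (a point): Centre of the round bar (10 mm thick, 50 mm long along box x) that ends the catch at the box's -y end, 45 mm from its hinge. Moves with the catch: box y = -92 mm, z = 104 mm when shut; y = -156 mm, z = 104 mm when open. Closed fingers pointing down can push it over.
- harissa_dish: Bystander: blue ceramic harissa dish, 90 mm across, 35 mm high; origin at the centre of its underside.
- spatula: Bystander: wooden spatula 260 mm long lying on the counter along its x; origin at the middle of its underside.
There are look-alikes about, which are no part of the job. Several things look just like the part that bears pot3_c: the one meant starts farthest to the robot's left.

How it is judged:
By the outcome, as a careful person would: the job done as asked, in the order asked, and still so for the second after the job is handed in, with the robot touching nothing.
Of pot0, pot1, pot2, pot3 only 3 to 4 are there at a start; the rules pass over those that are not, and their reading is None.
At some moment in a run one of pot0, pot1, pot2, pot3 may be knocked a few centimetres aside while the robot is not near it.
Once in a run the grip may slacken for a moment while it holds something.
It also fails if it takes over 200 s, if anything falls off the work surface, if the arm or the gripper's body presses on something with over 40 N, if the wrist force passes 120 N, or if a joint passes its speed limit or range.

## Working session

There is one attempt and no reset: what is moved stays moved. The work goes in short steps, Python scripts to look and compute and a tool call to move; the robot and the scene stay as the last step left them, time stands still between calls to the robot, and variables do not carry over. Pictures are saved under pics/ and viewed, and the job is handed in when it is done.

Besides the shell and the picture viewer there is one more tool, called after "Emit:" as name([rows], argument=value, ...), one row to a line, values as JSON. servo_tool: Moves the arm, as the interface text tells. Its arguments: {"type":"object","properties":{"fingers":{"type":"array","items":{"type":"number"}},"delta_pos":{"type":"array","items":{"type":"array","items":{"type":"number"}}},"spin":{"type":"array","items":{"type":"number"}}},"required":["fingers","delta_pos","spin"]}

```bash
mkdir -p pics; ls; python3 - <<'E'
from workcell import bot
import cv2,numpy as np
for n in("scene","top"):
    d=bot.get_image(n); cv2.imwrite(f"pics/a_{n}.png",d["image"][:,:,::-1]); print(n,d["intrinsics"].tolist(),np.round(d["extrinsics"],4).tolist())
s=bot.get_state()
for k in s: print(k,s[k])
print(bot.grasp_offset)
E
```

```text
pics
scene [[438.6102853002881, 0.0, 318.141825983528], [0.0, 438.6102853002881, 233.71830085038633], [0.0, 0.0, 1.0]] [[0.5788, 0.8155, -0.0024, -0.2872], [0.648, -0.4617, -0.6057, -0.3332], [-0.495, 0.349, -0.7957, 1.1772], [0.0, 0.0, 0.0, 1.0]]
top [[565.2192105849698, 0.0, 320.4211009248733], [0.0, 565.2192105849698, 243.1575009289165], [0.0, 0.0, 1.0]] [[0.0105, -0.9999, 0.0054, -0.0689], [-0.9807, -0.0114, -0.1952, 0.59], [0.1952, -0.0033, -0.9808, 1.0566], [0.0, 0.0, 0.0, 1.0]]
time_s 0.1
joints [ 1.18602475e+00  2.13315099e-01 -3.49430875e-02  1.32347805e+00
  1.26338115e-05  1.57077427e+00]
joint_vel [-0.00016247 -0.0011422  -0.00122315 -0.00056365  0.00035685  0.0007739 ]
tau [ 3.84172799e-04 -6.87246966e+01  4.87804735e+01  1.22480761e-02
  1.11432116e-04  1.26818901e-05]
eef_pos [0.18759347 0.46325212 0.30348267]
ee_rot [-0.92181484  1.36781144  0.92096612]
ft_force [0.5360152  0.44839393 0.00271783]
moment [ 0.00785431 -0.05233646 -0.01643433]
finger_gap 0.08556094745460409
0.0539
```

View pics/a_scene.png

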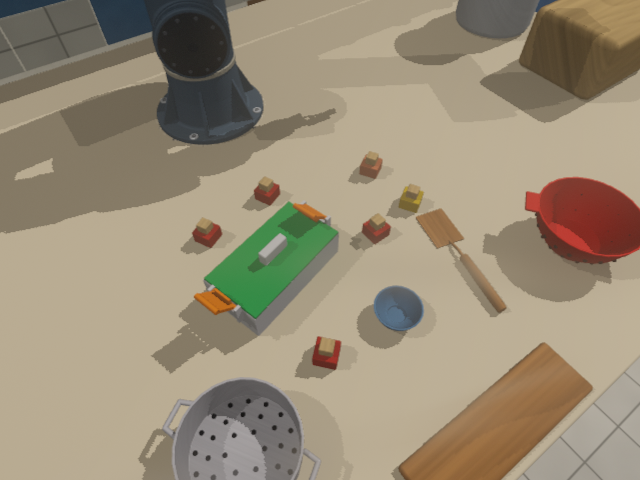

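View pics/a_top.png

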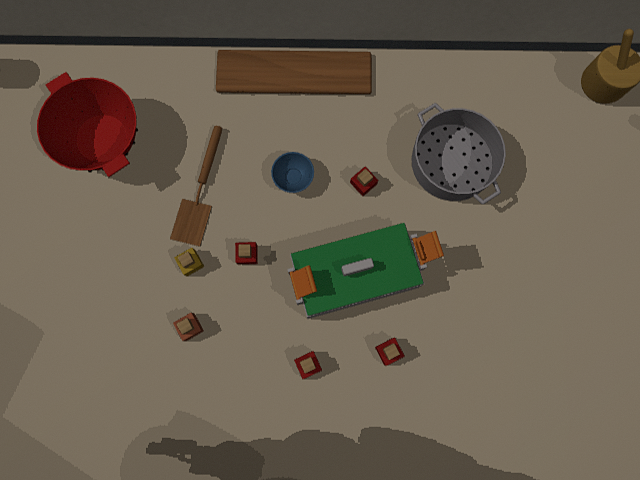

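The scene view shows the box at about (273,265) with its lid on. In the top view the left catch (303,282) leans in, so it is shut, and the right one (428,248) leans out, so it is open. I see terracotta (188,327) and yellow (188,261) pots, four reds, and no blue pot. The leftmost red is at (246,252).

```bash
cat > h.py <<'E'
from workcell import bot
import cv2,numpy as np
from scipy.spatial.transform import Rotation as R
def shot(n,save=None):
    d=bot.get_image(n); im=d["image"]
    if save: cv2.imwrite(f"pics/{save}.png",im[:,:,::-1])
    return im,np.array(d["intrinsics"]),np.array(d["extrinsics"])
def ray(K,E,px,z):
    px=np.atleast_2d(px).astype(float)
    c=-E[:3,:3].T@E[:3,3]
    r=(E[:3,:3].T@np.linalg.inv(K)@np.c_[px,np.ones(len(px))].T).T
    return c+r*((z-c[2])/r[:,2])[:,None]
def proj(K,E,p):
    p=np.atleast_2d(p); q=(K@(E[:3,:3]@p.T+E[:3,3:4])).T
    return q[:,:2]/q[:,2:]
def mask(im,lo,hi):
    return cv2.inRange(cv2.cvtColor(im,cv2.COLOR_RGB2HSV),np.array(lo),np.array(hi))
def blobs(m,amin=30):
    cs,_=cv2.findContours(m,cv2.RETR_EXTERNAL,cv2.CHAIN_APPROX_NONE)
    return [c for c in cs if cv2.contourArea(c)>=amin]
def tool():
    s=bot.get_state(); M=R.from_rotvec(s["ee_rot"]).as_matrix()
    return s,np.array(s["eef_pos"]),M
E
python3 - <<'E'
from h import *
im,K,E=shot("top")
hsv=cv2.cvtColor(im,cv2.COLOR_RGB2HSV)
for p in [(188,327),(188,261),(246,252),(364,180),(308,364),(390,351)]:
    x,y=p; w=hsv[y-14:y+15,x-14:x+15].reshape(-1,3); w=w[w[:,1]>150]
    print(p,len(w),np.median(w,0), im[y+9,x-3:x+4].mean(0))
for nm in("top","scene"):
    im,K,E=shot(nm)
    g=max(blobs(mask(im,(50,120,40),(75,255,255))),key=cv2.contourArea)
    hull=cv2.convexHull(g); r=cv2.approxPolyDP(hull,6,True)[:,0]
    P=ray(K,E,r,0.070); print(nm,np.round(P[:,:2],4).tolist())
    Pp=ray(K,E,hull[:,0],0.070)[:,:2].astype(np.float32); print(cv2.minAreaRect(Pp*1000))
E
```

```text
(188, 327) 291 [  8. 163.  75.] [96.57142857 54.14285714 37.71428571]
(188, 261) 321 [ 22. 193.  83.] [114.42857143  93.14285714  32.42857143]
(246, 252) 296 [  1. 217.  84.] [96.28571429 20.14285714 17.42857143]
(364, 180) 298 [  1.  215.   69.5] [94.57142857 19.57142857 17.14285714]
(308, 364) 291 [  1. 216.  87.] [79.71428571 17.42857143 14.14285714]
(390, 351) 299 [  1. 217.  87.] [100.28571429  17.          16.57142857]
top [[0.6287, -0.2263], [0.5124, -0.2588], [0.4525, -0.0382], [0.5662, -0.0054]]
((539.8351440429688, -132.6829376220703), (124.1352767944336, 230.4627685546875), 16.199777603149414)
scene [[0.4544, -0.042], [0.5651, -0.0092], [0.6317, -0.2269], [0.514, -0.2582]]
((543.0750732421875, -133.8786163330078), (124.6139907836914, 228.99537658691406), 16.02520179748535)
```

```bash
python3 - <<'E'
import cv2
a=cv2.imread("pics/a_top.png")[160:400,150:470]
cv2.imwrite("pics/a_crop.png",cv2.resize(a,None,fx=2.5,fy=2.5,interpolation=cv2.INTER_CUBIC))
a=cv2.imread("pics/a_scene.png")[140:380,180:450]
cv2.imwrite("pics/a_crop2.png",cv2.resize(a,None,fx=2.5,fy=2.5,interpolation=cv2.INTER_CUBIC))
E
```

```text
(no output)
```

View pics/a_crop.png

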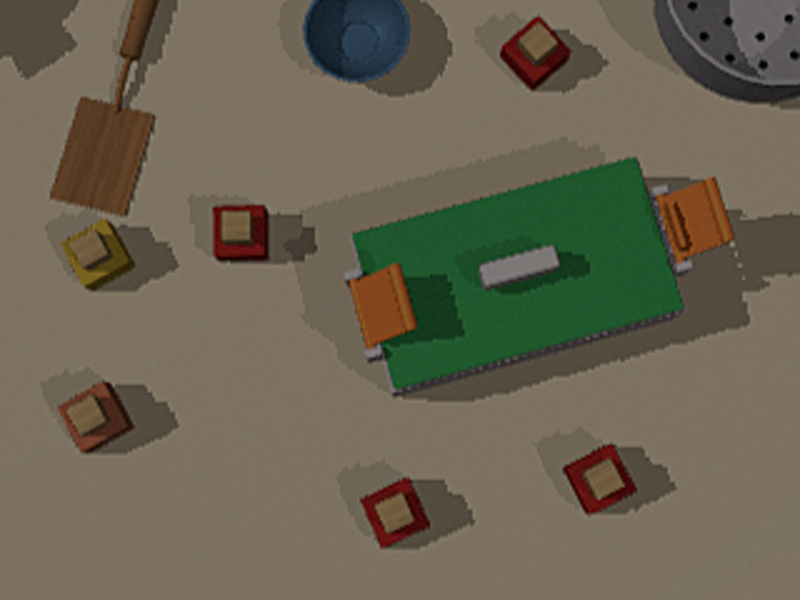

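View pics/a_crop2.png

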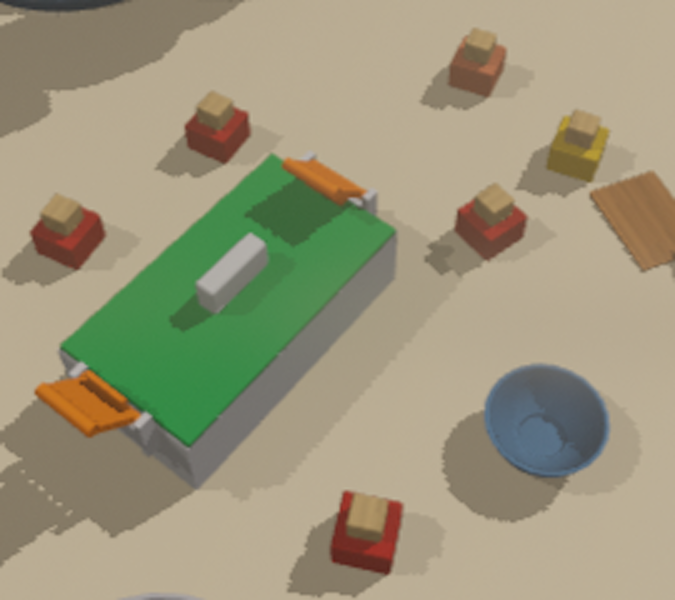

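```bash
cat >> h.py <<'E'
KN=((11,40,60),(25,160,255))
def pots(nm,regs=None,v=True):
    """knob tops: brightest wood blob near each coloured body"""
    im,K,E=shot(nm)
    hsv=cv2.cvtColor(im,cv2.COLOR_RGB2HSV); out=[]
    for name,lo,hi in(("red",(0,185,40),(3,255,255)),("ter",(4,140,40),(11,180,255)),("yel",(19,165,50),(27,255,255))):
        m=mask(im,lo,hi)
        if name=="red": m|=mask(im,(176,185,40),(180,255,255))
        m=cv2.morphologyEx(m,cv2.MORPH_CLOSE,np.ones((3,3)))
        for c in blobs(m,60):
            hull=cv2.convexHull(c); (cx,cy),(w,h),a=cv2.minAreaRect(hull)
            if max(w,h)>50: continue
            P=ray(K,E,hull[:,0],0.03)[:,:2].astype(np.float32)*1000
            out.append((name,(cx,cy),cv2.contourArea(hull),cv2.minAreaRect(P)))
    return out
E
python3 - <<'E'
from h import *
s,p,M=tool(); print(p,np.round(M,3).tolist())
for nm in("top","scene"):
    for o in pots(nm): print(nm,o[0],np.round(o[1]),o[2],[np.round(q,1) for q in o[3]])
im,K,E=shot("top")
print(ray(K,E,[[560,300],[520,350],[460,150],[293,172],[60,350],[400,430]],0).round(3))
# hsv around terracotta and yellow
hsv=cv2.cvtColor(im,cv2.COLOR_RGB2HSV)
for p in [(188,261),(246,252),(188,327)]:
    x,y=p; print(p); print(hsv[y-12:y+13:3,x-12:x+13:3].tolist())
E
```

```text
[0.18763607 0.46333419 0.30365937] [[-0.0, -0.927, 0.375], [-0.001, 0.375, 0.927], [-1.0, -0.0, -0.001]]
top red [307. 365.] 424.5 [array([355.6, -39.9]), array([39.3, 41. ]), np.float64(26.6)]
top red [390. 351.] 437.0 [array([ 382.7, -199.8]), array([40.1, 42.1]), np.float64(26.7)]
top red [245. 252.] 383.0 [array([576.2,  89.4]), array([41.2, 40.4]), np.float64(1.9)]
top red [363. 180.] 405.0 [array([ 730.1, -149.7]), array([41. , 46.2]), np.float64(41.4)]
top ter [188. 327.] 484.0 [array([426.3, 196.2]), array([43.2, 44.6]), np.float64(30.9)]
top yel [188. 262.] 435.0 [array([555.2, 202.6]), array([46.3, 41.6]), np.float64(33.0)]
top yel [595.  82.] 840.0 [array([ 960.1, -647.4]), array([78. , 65.9]), np.float64(32.8)]
top yel [630.  52.] 561.0 [array([1028.9, -731.7]), array([46.2, 91.2]), np.float64(71.4)]
scene ter [321. 356.] 428.5 [array([ 737.2, -166.7]), array([31.7, 60.7]), np.float64(83.6)]
scene ter [208. 236.] 420.5 [array([ 394.2, -203.8]), array([54.3, 52. ]), np.float64(27.9)]
scene ter [376. 228.] 218.0 [array([578.4,  88. ]), array([39.4, 39.1]), np.float64(2.6)]

[... 3242 characters left out ...]
], [7, 152, 74], [10, 97, 58]], [[7, 168, 100], [17, 107, 112], [17, 112, 114], [18, 113, 115], [18, 113, 102], [17, 115, 100], [8, 155, 69], [8, 156, 75], [8, 211, 35]], [[15, 84, 106], [9, 148, 74], [17, 115, 113], [17, 114, 112], [18, 118, 78], [11, 134, 55], [8, 159, 74], [8, 154, 73], [9, 164, 67]], [[20, 53, 110], [8, 164, 112], [19, 108, 97], [11, 130, 53], [8, 176, 68], [8, 171, 70], [8, 163, 72], [4, 147, 40], [16, 71, 75]], [[19, 58, 124], [19, 60, 89], [9, 160, 110], [9, 154, 111], [8, 151, 110], [8, 155, 46], [12, 94, 60], [20, 60, 85], [20, 66, 81]], [[19, 59, 125], [20, 55, 126], [8, 168, 112], [8, 174, 69], [9, 128, 48], [20, 59, 86], [19, 67, 84], [17, 62, 82], [18, 62, 82]]]
```

Three pots to place: terracotta near (0.426, 0.196), yellow near (0.555, 0.203) and red near (0.577, 0.089), each about 42 mm as given. The box is at about (0.5415, -0.133), yaw about 16.1°, and the lid measures about 124 x 230 mm, which fits. Only the left catch needs opening, so I'm working out that move.

```bash
cat >> h.py <<'E'
BC=np.array([0.5415,-0.1333]); BY=16.1
def box(bx,by,z):
    a=np.radians(BY); return np.array([BC[0]+bx*np.cos(a)-by*np.sin(a),BC[1]+bx*np.sin(a)+by*np.cos(a),z])
def go(target,jaw=None):
    """delta in tool axes, spin deg to get there; jaw=world angle of tool z (mod 180, nearest)"""
    s,p,M=tool(); d=M.T@(np.asarray(target)-p)
    cur=np.degrees(np.arctan2(M[1,2],M[0,2]))
    sp=0 if jaw is None else -((jaw-cur+90)%180-90)
    print("target",np.round(target,4),"delta",np.round(d,4),"spin",round(sp,2),"dist",round(np.linalg.norm(d),3),"j6",round(s["joints"][5],2),"gap",round(s["finger_gap"],4),"t",round(s["time_s"],1),"F",np.round(s["ft_force"],1))
E
python3 - <<'E'
from h import *
go(box(0,.060,.26),BY)
E
```

```text
target [ 0.5249 -0.0757  0.26  ] delta [ 0.0439 -0.5149 -0.373 ] spin 51.85 dist 0.637 j6 1.57 gap 0.0854 t 0.4 F [-0.  -0.1 -0.1]
```

Emit:
servo_tool([
  [0.044, -0.515, -0.373],
  [0.044, -0.515, -0.373],
  [0.044, -0.515, -0.373],
  [0.044, -0.515, -0.373],
  [0.044, -0.515, -0.373],
  [0.044, -0.515, -0.373],
  [0.044, -0.515, -0.373],
  [0.044, -0.515, -0.373],
  [0.044, -0.515, -0.373],
  [0.044, -0.515, -0.373],
  [0.044, -0.515, -0.373],
  [0.044, -0.515, -0.373],
], fingers=[1, 1, 1, 1, 1, 1, 1, 1, 1, 1, 1, 1], spin=[51.9, 51.9, 51.9, 51.9, 51.9, 51.9, 51.9, 51.9, 51.9, 51.9, 51.9, 51.9])

```text
time_s: 1.4
eef_pos: [0.4529, 0.0384, 0.2695]
ee_rot: [-0.22, 1.559, 0.22]
ft_force: [1.0, 1.5, -0.3]
finger_gap: 0.0001
```

```bash
python3 - <<'E'
from h import *
go(box(0,.060,.26),BY)
E
```

```text
target [ 0.5249 -0.0757  0.26  ] delta [ 0.0095 -0.1295  0.0376] spin -0.06 dist 0.135 j6 1.38 gap 0.0001 t 1.4 F [ 1.   1.5 -0.3]
```

Emit:
servo_tool([
  [0.009, -0.13, 0.038],
  [0.009, -0.13, 0.038],
  [0.009, -0.13, 0.038],
  [0.009, -0.13, 0.038],
  [0.009, -0.13, 0.038],
  [0.009, -0.13, 0.038],
], fingers=[1, 1, 1, 1, 1, 1], spin=[0, 0, 0, 0, 0, 0])

```text
time_s: 1.9
eef_pos: [0.5246, -0.0741, 0.26]
ee_rot: [-0.219, 1.56, 0.219]
ft_force: [0.0, 0.6, -0.1]
finger_gap: -0.0003
```

```bash
python3 - <<'E'
from h import *
shot("scene","b_scene")
go(box(0,.060,.168),BY)
E
```

```text
target [ 0.5249 -0.0757  0.168 ] delta [ 0.0923 -0.0024 -0.0002] spin -0.05 dist 0.092 j6 1.15 gap -0.0001 t 1.9 F [-0.1 -0.2 -0.8]
```

View pics/b_scene.png

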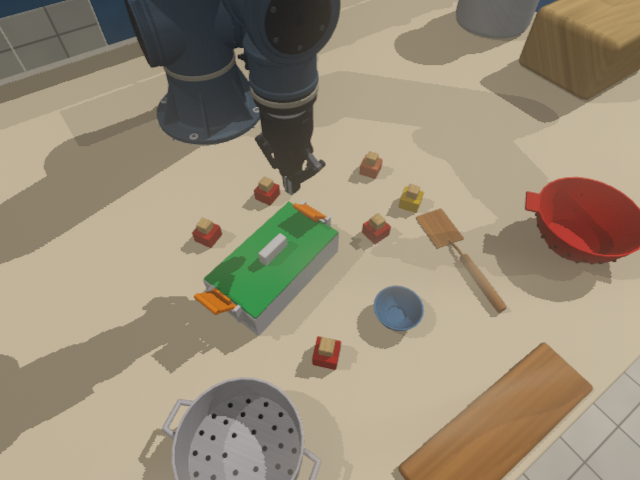

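The arm is above the lid beside the shut left catch, which shows at (310,212). Next: lower the closed fingers and push outward.

Emit:
servo_tool([
  [0.04, -0.003, 0],
  [0.08, -0.003, 0],
  [0.092, -0.003, 0],
  [0.092, -0.003, 0],
  [0.092, 0.007, 0],
  [0.092, 0.017, 0],
  [0.092, 0.027, 0],
  [0.092, 0.036, 0],
  [0.092, 0.044, 0],
  [0.092, 0.05, 0],
  [0.092, 0.056, 0],
  [0.092, 0.056, 0],
], fingers=[1, 1, 1, 1, 1, 1, 1, 1, 1, 1, 1, 1], spin=[0, 0, 0, 0, 0, 0, 0, 0, 0, 0, 0, 0])

```text
time_s: 2.95
eef_pos: [0.5089, -0.0189, 0.1686]
ee_rot: [-0.22, 1.56, 0.221]
ft_force: [-0.5, -1.0, 0.5]
finger_gap: 0.0
```

```bash
python3 - <<'E'
from h import *
shot("top","c_top")
go(box(0,.060,.168),BY)
E
```

```text
target [ 0.5249 -0.0757  0.168 ] delta [ 0.0005 -0.0584 -0.0005] spin 0.0 dist 0.058 j6 1.25 gap 0.0 t 3.0 F [ 0.1 -0.5 -0.4]
```

View pics/c_top.png

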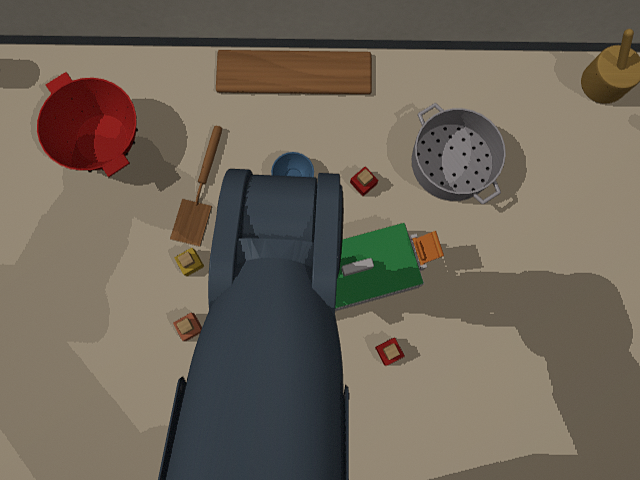

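The arm hides the left end in the top view, so I'm going up and over the handle before looking with the scene camera.

Emit:
servo_tool([
  [-0.04, -0.01, 0],
  [-0.08, -0.02, 0],
  [-0.1, -0.06, 0],
  [-0.1, -0.1, 0],
  [-0.1, -0.118, 0],
  [-0.1, -0.118, 0],
  [-0.1, -0.118, 0],
  [-0.1, -0.118, 0],
], fingers=[0, -0.4, -0.4, -0.4, -0.4, -0.4, -0.4, -0.4], spin=[0, 0, 0, 0, 0, 0, 0, 0])

```text
time_s: 3.67
eef_pos: [0.5416, -0.1332, 0.2681]
ee_rot: [-0.219, 1.56, 0.22]
ft_force: [-0.3, 0.1, -0.2]
finger_gap: 0.0595
```

```bash
python3 - <<'E'
from h import *
im,K,E=shot("scene","d_scene")
go(box(0,0,.147),BY)
# handle: whiteish blob inside the lid
m=mask(im,(0,0,120),(180,60,255))
x,y=proj(K,E,box(0,0,.098))[0]; print(x,y)
for c in blobs(m,60):
    r=cv2.minAreaRect(c)
    if abs(r[0][0]-x)<25 and abs(r[0][1]-y)<25: print(r)
cv2.imwrite("pics/d_crop.png",cv2.resize(im[140:380,180:450,::-1],None,fx=2.5,fy=2.5,interpolation=cv2.INTER_CUBIC))
E
```

```text
target [ 0.5415 -0.1333  0.147 ] delta [ 0.1212 -0.0005 -0.0002] spin -0.03 dist 0.121 j6 1.05 gap 0.0597 t 3.7 F [0.  0.1 0.1]
271.92485007156307 244.82943045997476
((273.2500305175781, 247.75001525878906), (14.142135620117188, 33.2340202331543), 45.0)
```

View pics/d_crop.png

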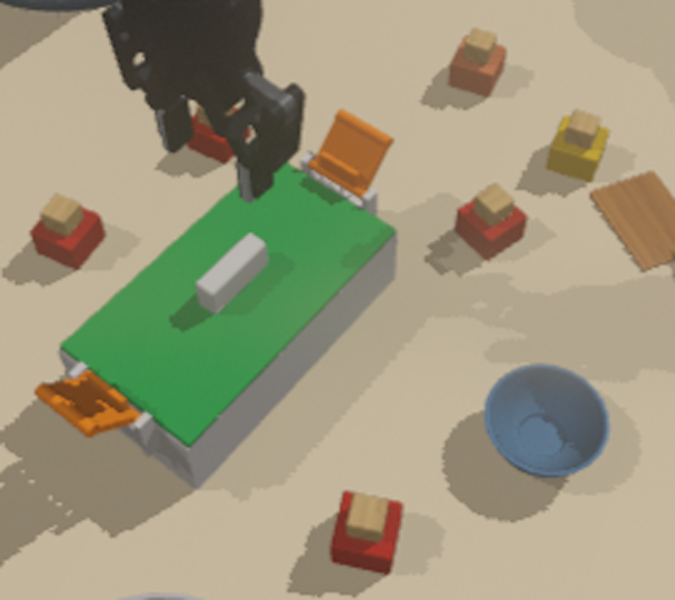

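Both catches are now open: the left one stands outward at (315,200) in the full image. I'm checking the handle position against the first top picture before grasping.

```bash
python3 - <<'E'
from h import *
im,K,E=shot("top")
a=cv2.imread("pics/a_top.png")[:,:,::-1]
sub=np.zeros(a.shape[:2],np.uint8); sub[245:290,330:390]=255
m=mask(np.ascontiguousarray(a),(0,0,90),(180,70,255))&sub
c=max(blobs(m,10),key=cv2.contourArea)
P=ray(K,E,c[:,0],.098)[:,:2].astype(np.float32)*1000; print(cv2.minAreaRect(c),cv2.minAreaRect(P))
print(proj(K,E,box(0,0,.098)))
E
```

```text
((357.103759765625, 265.6131896972656), (9.203156471252441, 30.906124114990234), 74.05460357666016) ((540.3984375, -131.87391662597656), (17.507492065429688, 58.405487060546875), 16.734451293945312)
[[357.8451901  265.04658074]]
```

Emit:
servo_tool([
  [0.04, 0, 0],
  [0.08, 0, 0],
  [0.11, 0, 0],
  [0.121, 0, 0],
  [0.121, 0, 0],
  [0.121, 0, 0],
  [0.121, 0, 0],
  [0.121, 0, 0],
  [0.121, 0, 0],
  [0.121, 0, 0],
  [0.121, 0, 0],
  [0.121, 0, 0],
], fingers=[-0.4, -0.4, -0.4, -0.4, -0.4, 1, 1, 1, 1, 1, 1, 1], spin=[0, 0, 0, 0, 0, 0, 0, 0, 0, 0, 0, 0])

```text
time_s: 4.77
eef_pos: [0.5427, -0.1335, 0.149]
ee_rot: [-0.221, 1.557, 0.219]
ft_force: [-2.1, 1.1, 8.6]
finger_gap: 0.0171
```

Emit:
servo_tool([
  [-0.01, 0, 0],
  [-0.025, 0, 0],
  [-0.04, 0, 0],
  [-0.06, 0, 0],
  [-0.08, 0, 0],
  [-0.1, 0, 0],
  [-0.115, 0, 0],
  [-0.115, 0, 0],
  [-0.115, 0, 0],
], fingers=[1, 1, 1, 1, 1, 1, 1, 1, 1], spin=[0, 0, 0, 0, 0, 0, 0, 0, 0])

```text
time_s: 5.52
eef_pos: [0.5423, -0.1335, 0.2634]
ee_rot: [-0.22, 1.558, 0.219]
ft_force: [-1.6, 0.8, -2.7]
finger_gap: 0.0168
```

```bash
python3 - <<'E'
from h import *
shot("scene","e_scene")
go([.42,-.42,.262],BY)
E
```

```text
target [ 0.42  -0.42   0.262] delta [ 0.0004 -0.2417 -0.1963] spin -0.05 dist 0.311 j6 1.05 gap 0.0169 t 5.6 F [-0.6 -0.8 -1.5]
```

View pics/e_scene.png

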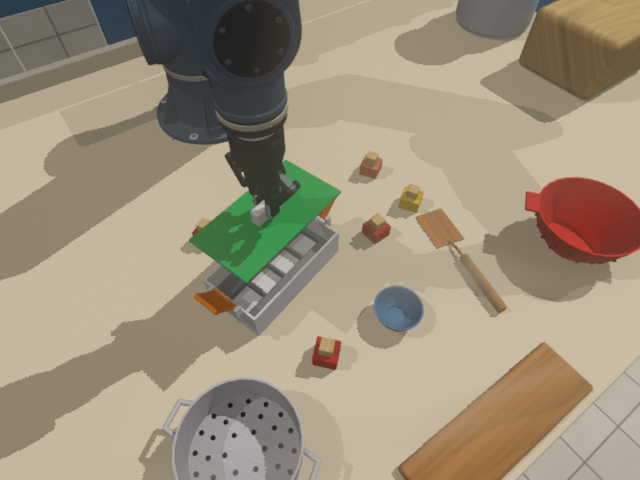

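The lid is lifted at about (268,218) and the wells show empty below it. Carrying it to the clear counter on the right.

Emit:
servo_tool([
  [0, -0.023, -0.019],
  [0, -0.046, -0.038],
  [0, -0.07, -0.057],
  [0, -0.093, -0.076],
  [0, -0.116, -0.095],
  [0, -0.14, -0.114],
  [0, -0.163, -0.133],
  [0, -0.186, -0.152],
  [0, -0.21, -0.171],
  [0, -0.23, -0.187],
  [0, -0.242, -0.196],
  [0, -0.242, -0.196],
], fingers=[1, 1, 1, 1, 1, 1, 1, 1, 1, 1, 1, 1], spin=[0, 0, 0, 0, 0, 0, 0, 0, 0, 0, 0, 0])

```text
time_s: 6.57
eef_pos: [0.419, -0.4222, 0.2611]
ee_rot: [-0.217, 1.561, 0.219]
ft_force: [-0.2, -1.1, -1.4]
finger_gap: 0.0167
```

```bash
python3 - <<'E'
from h import *
shot("top","f_top")
go([.42,-.42,.092],BY)
E
```

```text
target [ 0.42  -0.42   0.092] delta [0.1693 0.0005 0.0006] spin -0.16 dist 0.169 j6 0.51 gap 0.0169 t 6.6 F [ 0.2  0.8 -2. ]
```

View pics/f_top.png

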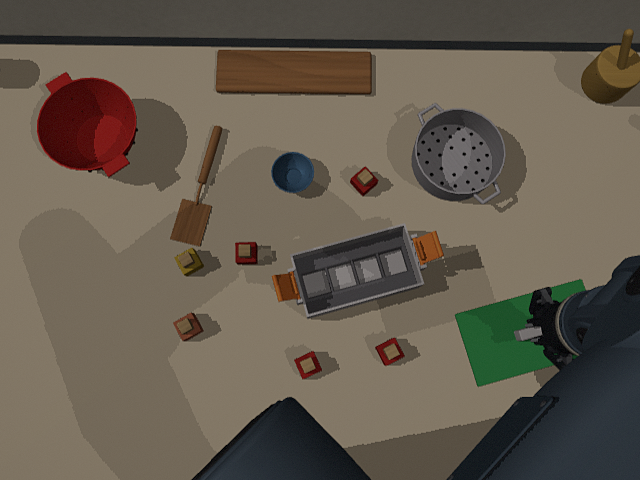

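The lid hangs over free counter at about (525,330), well right of the box and the decoys. Lowering it.

Emit:
servo_tool([
  [0.03, 0, 0],
  [0.06, 0, 0],
  [0.09, 0, 0],
  [0.12, 0, 0],
  [0.14, 0, 0],
  [0.152, 0, 0],
  [0.16, 0, 0],
  [0.165, 0, 0],
  [0.168, 0, 0],
  [0.168, 0, 0],
], fingers=[1, 1, 1, 1, 1, 1, 1, 1, 1, 1], spin=[0, 0, 0, 0, 0, 0, 0, 0, 0, 0])

```text
time_s: 7.45
eef_pos: [0.4208, -0.4199, 0.0945]
ee_rot: [-0.22, 1.559, 0.22]
ft_force: [-0.7, 0.2, -0.7]
finger_gap: 0.017
```

Emit:
servo_tool([
  [0, 0, 0],
  [0, 0, 0],
  [0, 0, 0],
  [0, 0, 0],
  [-0.02, 0, 0],
  [-0.06, 0, 0],
  [-0.1, 0, 0],
  [-0.14, 0, 0],
], fingers=[-0.4, -0.4, -0.4, -0.4, -0.4, -0.4, -0.4, -0.4], spin=[0, 0, 0, 0, 0, 0, 0, 0])

```text
time_s: 8.12
eef_pos: [0.4201, -0.4199, 0.2363]
ee_rot: [-0.22, 1.56, 0.22]
ft_force: [1.0, -0.8, 0.5]
finger_gap: 0.0595
```

```bash
python3 - <<'E'
from h import *
shot("top","g_top")
go([.5,0,.25],None)
E
```

```text
target [0.5  0.   0.25] delta [-0.0076  0.3834  0.1918] spin 0 dist 0.429 j6 0.51 gap 0.06 t 8.2 F [-0.1  0.7  9.1]
```

View pics/g_top.png

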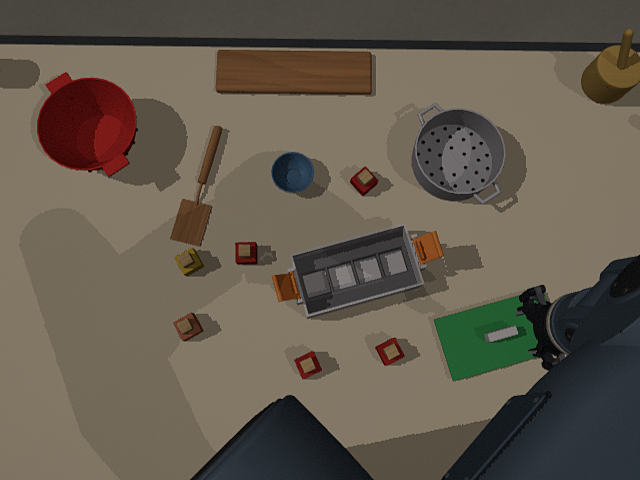

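The lid is flat on the counter at about (500,335), clear of the box. Now measuring the wells and pot knobs precisely.

```bash
cat >> h.py <<'E'
def knob(im,K,E,xy,r=.04,z=.05,dbg=False):
    """wood-coloured blob (knob top) near predicted pot xy"""
    u,v=proj(K,E,[xy[0],xy[1],z])[0]; rr=14
    sub=np.zeros(im.shape[:2],np.uint8); cv2.circle(sub,(int(u),int(v)),rr,255,-1)
    m=mask(im,(13,85,85),(20,145,255))&sub
    bs=blobs(m,15)
    if not bs: return None
    c=max(bs,key=cv2.contourArea)
    P=ray(K,E,c[:,0]+0.0,z)[:,:2].astype(np.float32)*1000
    rc=cv2.minAreaRect(P); px=cv2.minAreaRect(c)
    return np.round(rc[0],1),np.round(rc[1],1),round(rc[2],1),np.round(px[0],1)
def body(nm,im,K,E):
    pass
E
python3 - <<'E'
from h import *
im,K,E=shot("top")
for n,xy in(("ter",(.426,.196)),("yel",(.555,.203)),("red",(.576,.089))): print(n,knob(im,K,E,xy))
for o in pots("top")[:6]: print(o[0],[np.round(q,1) for q in o[3]])
im2,K2,E2=shot("scene")
for n,xy in(("ter",(.426,.196)),("yel",(.555,.203)),("red",(.576,.089))): print(n,knob(im2,K2,E2,xy))
# overlay predicted box outline, wells
for nm,i,k,e in(("top",im,K,E),("scene",im2,K2,E2)):
    b=i[:,:,::-1].copy(); b=cv2.resize(b,None,fx=4,fy=4,interpolation=cv2.INTER_CUBIC)
    def dr(c,hx,hy,z,col):
        p=np.array([box(c[0]+sx*hx,c[1]+sy*hy,z) for sx,sy in((1,1),(1,-1),(-1,-1),(-1,1))])
        q=((proj(k,e,p)+.5)*4).astype(np.int32); cv2.polylines(b,[q],True,col,1)
    dr((0,0),.063,.118,.064,(0,255,0))
    for y in(.081,.027,-.027,-.081): dr((0,y),.024,.024,.019,(0,0,255))
    u,v=(proj(k,e,box(0,0,.03))[0]*4).astype(int)
    cv2.imwrite(f"pics/h_{nm}.png",b[max(0,v-280):v+280,max(0,u-380):u+380])
E
```

```text
ter (array([427.6, 199.6]), array([22.8, 22.1]), 30.1, array([183.7, 325.4]))
yel (array([557.8, 205.1]), array([22.1, 21.8]), 30.7, array([184.8, 258.8]))
red (array([576.7,  88.9]), array([20.5, 19.8]), 2.0, array([244., 250.]))
red [array([355.6, -39.9]), array([39.3, 41.1]), np.float64(26.8)]
red [array([ 382.7, -199.8]), array([40.1, 42.1]), np.float64(26.7)]
red [array([576.2,  89.4]), array([41.2, 40.4]), np.float64(1.9)]
red [array([ 729.8, -150.2]), array([43.2, 45.3]), np.float64(44.2)]
ter [array([426.1, 196.1]), array([43.6, 44.6]), np.float64(30.9)]
yel [array([557. , 203.8]), array([40.4, 41.1]), np.float64(31.8)]
ter (array([435.1, 191. ]), array([29.3, 42.7]), 50.9, array([371.5, 158.5]))
yel (array([562.5, 196.9]), array([24.7, 39.7]), 31.2, array([412.4, 191.3]))
red (array([582.1,  83.5]), array([31.4, 31.5]), 90.0, array([377.3, 221.8]))
```

View pics/h_top.png

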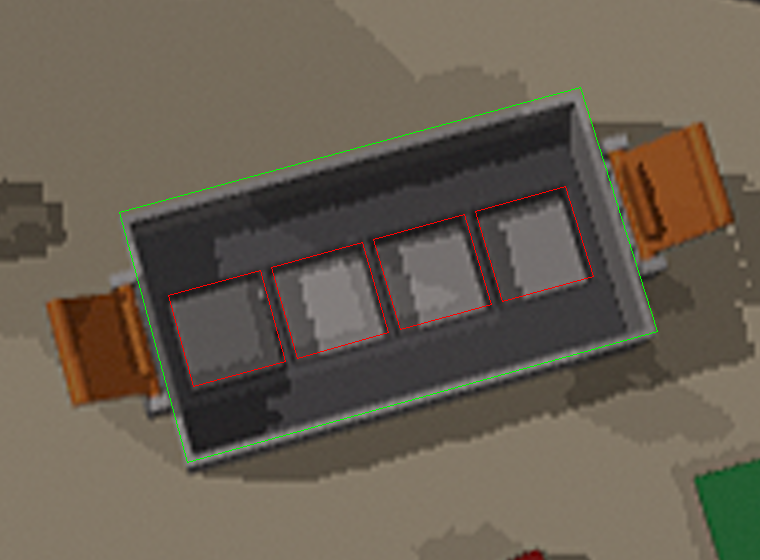

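View pics/h_scene.png

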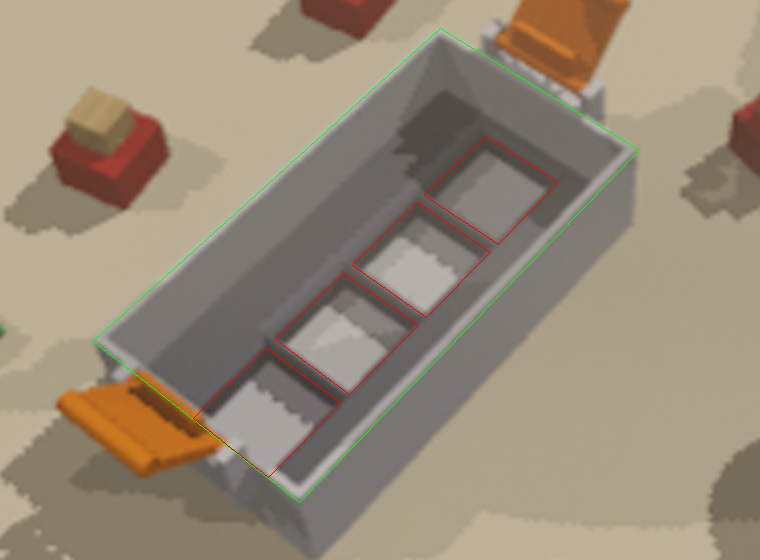

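The predicted outlines lie on the rim and wells in both views to within about 1-2 mm, so the box pose is good. Next: above the terracotta pot.

```bash
python3 - <<'E'
from h import *
go([.4285,.1985,.2],30.3)
E
```

```text
target [0.4285 0.1985 0.2   ] delta [0.0346 0.593  0.1784] spin -14.25 dist 0.62 j6 0.51 gap 0.0599 t 8.3 F [-0.1 -0.1 -1.2]
```

Emit:
servo_tool([
  [0, 0.04, 0.012],
  [0, 0.08, 0.024],
  [0, 0.12, 0.036],
  [0, 0.16, 0.048],
  [0, 0.2, 0.06],
  [0, 0.24, 0.072],
  [0, 0.28, 0.084],
  [0, 0.32, 0.096],
  [0, 0.36, 0.108],
  [0, 0.4, 0.12],
  [0, 0.44, 0.132],
  [0, 0.46, 0.138],
], fingers=[-0.4, -0.4, -0.4, -0.4, -0.4, -0.4, -0.4, -0.4, -0.4, -0.4, -0.4, -0.4], spin=[-1, -2, -3, -4, -5, -6, -7, -8, -10, -12, -14, -14.3])

```text
time_s: 9.32
eef_pos: [0.4248, 0.0634, 0.2334]
ee_rot: [-0.418, 1.531, 0.419]
ft_force: [0.6, -1.1, 1.4]
finger_gap: 0.0596
```

```bash
python3 - <<'E'
from h import *
go([.4285,.1985,.2],30.3)
E
```

```text
target [0.4285 0.1985 0.2   ] delta [0.0335 0.1144 0.072 ] spin 0.29 dist 0.139 j6 1.18 gap 0.0596 t 9.3 F [ 0.6 -1.1  1.4]
```

Emit:
servo_tool([
  [0.005, 0.034, 0.021],
  [0.012, 0.068, 0.042],
  [0.022, 0.1, 0.063],
  [0.033, 0.113, 0.072],
  [0.033, 0.114, 0.072],
  [0.033, 0.114, 0.072],
], fingers=[-0.4, -0.4, -0.4, -0.4, -0.4, -0.4], spin=[0, 0, 0, 0, 0, 0])

```text
time_s: 9.82
eef_pos: [0.4293, 0.1951, 0.1999]
ee_rot: [-0.417, 1.534, 0.416]
ft_force: [0.4, -0.2, 0.3]
finger_gap: 0.0595
```

```bash
python3 - <<'E'
from h import *
im,K,E=shot("scene","i_scene")
cv2.imwrite("pics/i_crop.png",cv2.resize(im[60:300,230:500,::-1],None,fx=2.5,fy=2.5,interpolation=cv2.INTER_CUBIC))
go([.4285,.1985,.105],30.3)
E
```

```text
target [0.4285 0.1985 0.105 ] delta [0.0956 0.0041 0.0012] spin 0.1 dist 0.096 j6 1.47 gap 0.06 t 9.9 F [ 1.4 -1.  -0. ]
```

View pics/i_crop.png

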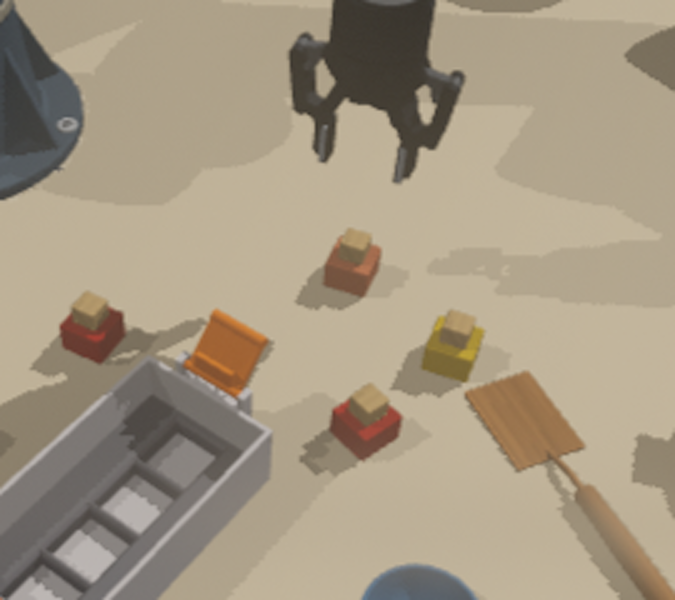

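The pots are unmoved and the gripper is straight above the terracotta one. Descend and grip.

Emit:
servo_tool([
  [0.03, 0.004, 0.001],
  [0.06, 0.004, 0.001],
  [0.085, 0.004, 0.001],
  [0.095, 0.004, 0.001],
  [0.095, 0.004, 0.001],
  [0.095, 0.004, 0.001],
  [0.095, 0.004, 0.001],
  [0.095, 0.004, 0.001],
  [0.095, 0.004, 0.001],
  [0.095, 0.004, 0.001],
  [0.095, 0.004, 0.001],
  [0.095, 0.004, 0.001],
], fingers=[-0.4, -0.4, -0.4, -0.4, -0.4, 1, 1, 1, 1, 1, 1, 1], spin=[0, 0, 0, 0, 0, 0, 0, 0, 0, 0, 0, 0])

```text
time_s: 10.87
eef_pos: [0.43, 0.1988, 0.1077]
ee_rot: [-0.415, 1.528, 0.415]
ft_force: [-1.9, -2.7, 8.5]
finger_gap: 0.0223
```

Emit:
servo_tool([
  [-0.015, 0, 0],
  [-0.04, 0, 0],
  [-0.07, 0, 0],
  [-0.1, 0, 0],
  [-0.13, 0, 0],
  [-0.13, 0, 0],
  [-0.13, 0, 0],
], fingers=[1, 1, 1, 1, 1, 1, 1], spin=[0, 0, 0, 0, 0, 0, 0])

```text
time_s: 11.45
eef_pos: [0.4301, 0.1991, 0.2384]
ee_rot: [-0.414, 1.527, 0.415]
ft_force: [0.3, -0.1, -3.1]
finger_gap: 0.022
```

```bash
python3 - <<'E'
from h import *
im,K,E=shot("scene","j_scene")
cv2.imwrite("pics/j_crop.png",cv2.resize(im[60:300,230:500,::-1],None,fx=2.5,fy=2.5,interpolation=cv2.INTER_CUBIC))
go(box(0,-.081,.235),BY)
E
```

```text
target [ 0.564  -0.2111  0.235 ] delta [ 0.0018 -0.4217 -0.0911] spin 14.25 dist 0.431 j6 1.47 gap 0.0223 t 11.5 F [ 0.4 -0.9 -1.7]
```

View pics/j_crop.png

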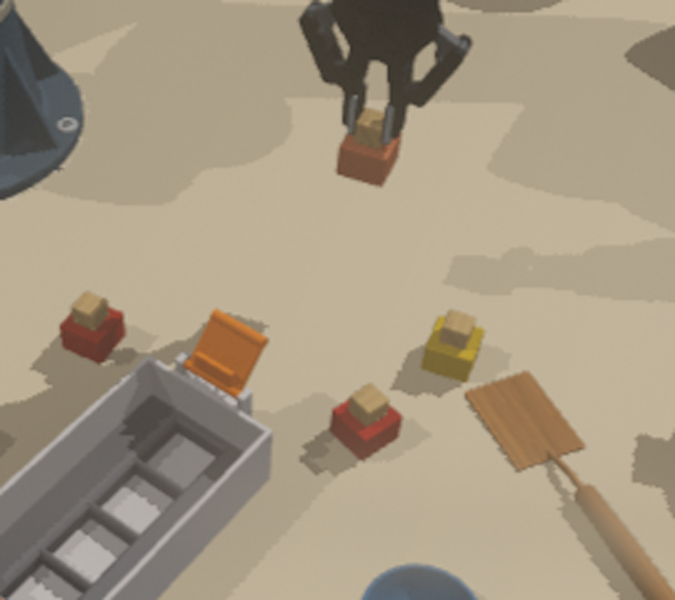

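The pot is held upright and level. Carrying it to the well at the -y end.

Emit:
servo_tool([
  [0, -0.038, -0.008],
  [0, -0.076, -0.016],
  [0, -0.114, -0.025],
  [0, -0.152, -0.033],
  [0, -0.19, -0.041],
  [0, -0.228, -0.049],
  [0, -0.266, -0.057],
  [0, -0.304, -0.066],
  [0, -0.342, -0.074],
  [0.002, -0.38, -0.082],
  [0.002, -0.41, -0.089],
  [0.002, -0.422, -0.091],
], fingers=[1, 1, 1, 1, 1, 1, 1, 1, 1, 1, 1, 1], spin=[1, 2, 4, 6, 8, 10, 12, 14, 14.3, 14.3, 14.3, 14.3])

```text
time_s: 12.5
eef_pos: [0.5638, -0.2151, 0.2324]
ee_rot: [-0.218, 1.562, 0.218]
ft_force: [-0.5, 0.3, -2.3]
finger_gap: 0.022
```

Emit:
servo_tool([
  [0, 0, 0],
  [0, 0, 0],
], fingers=[1, 1], spin=[0, 0])

```text
time_s: 12.67
eef_pos: [0.5634, -0.2116, 0.2329]
ee_rot: [-0.218, 1.562, 0.22]
ft_force: [-0.1, 1.2, -1.2]
finger_gap: 0.0224
```

```bash
python3 - <<'E'
from h import *
im,K,E=shot("scene","k_scene")
cv2.imwrite("pics/k_crop.png",cv2.resize(im[140:380,150:420,::-1],None,fx=2.5,fy=2.5,interpolation=cv2.INTER_CUBIC))
go(box(0,-.081,.112),BY)
E
```

```text
target [ 0.564  -0.2111  0.112 ] delta [ 0.1213 -0.0006  0.0007] spin -0.06 dist 0.121 j6 0.93 gap 0.0225 t 12.7 F [-1.2  1.1 -0.8]
```

View pics/k_crop.png

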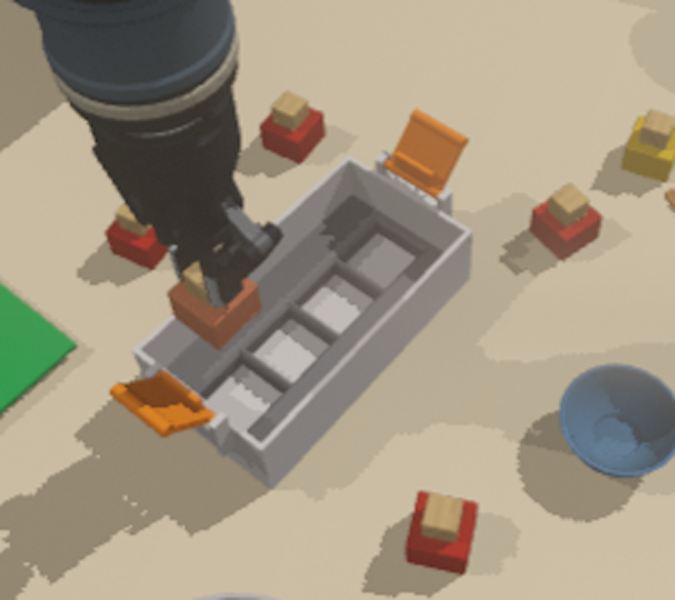

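Emit:
servo_tool([
  [0.02, -0.001, 0],
  [0.05, -0.001, 0],
  [0.075, -0.001, 0],
  [0.09, -0.001, 0],
  [0.096, -0.001, 0],
  [0.1, -0.001, 0],
  [0.104, -0.001, 0],
  [0.108, -0.001, 0],
  [0.112, -0.001, 0],
  [0.116, -0.001, 0],
  [0.12, -0.001, 0],
  [0.121, -0.001, 0],
], fingers=[1, 1, 1, 1, 1, 1, 1, 1, 1, 1, 1, 1], spin=[0, 0, 0, 0, 0, 0, 0, 0, 0, 0, 0, 0])

```text
time_s: 13.72
eef_pos: [0.5641, -0.2123, 0.1128]
ee_rot: [-0.22, 1.56, 0.22]
ft_force: [-0.1, 0.1, -0.8]
finger_gap: 0.0224
```

```bash
python3 - <<'E'
from h import *
im,K,E=shot("scene")
cv2.imwrite("pics/l_crop.png",cv2.resize(im[140:380,150:420,::-1],None,fx=2.5,fy=2.5,interpolation=cv2.INTER_CUBIC))
go(box(0,-.081,.112),BY)
E
```

```text
target [ 0.564  -0.2111  0.112 ] delta [0.0009 0.0012 0.0003] spin -0.05 dist 0.001 j6 0.93 gap 0.0224 t 13.8 F [-0.1 -0.4 -1.6]
```

View pics/l_crop.png

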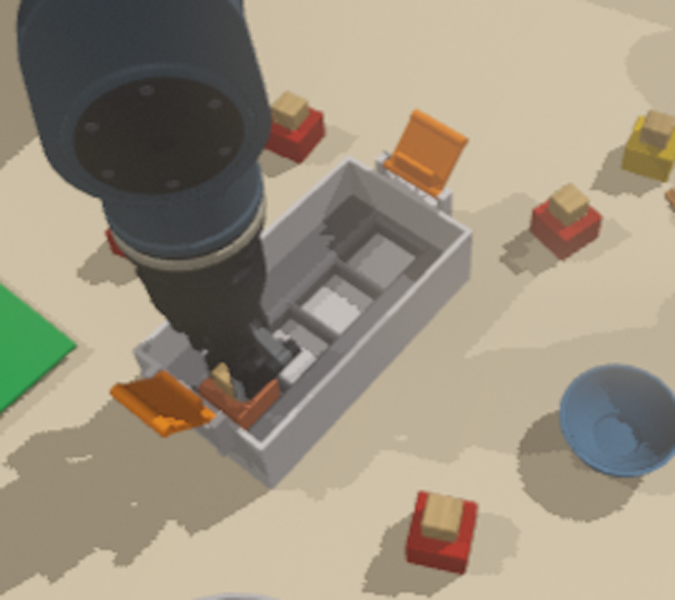

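It entered freely with no contact force. Releasing, then rising.

Emit:
servo_tool([
  [0, 0, 0],
  [0, 0, 0],
  [0, 0, 0],
  [-0.015, 0, 0],
  [-0.04, 0, 0],
  [-0.08, 0, 0],
  [-0.11, 0, 0],
  [-0.11, 0, 0],
  [-0.11, 0, 0],
], fingers=[0, 0, 0, 0, 0, 0, 0, 0, -0.4], spin=[0, 0, 0, 0, 0, 0, 0, 0, 0])

```text
time_s: 14.52
eef_pos: [0.5651, -0.2127, 0.2255]
ee_rot: [-0.221, 1.556, 0.218]
ft_force: [0.2, 1.2, -1.5]
finger_gap: 0.0541
```

```bash
python3 - <<'E'
from h import *
im,K,E=shot("scene")
cv2.imwrite("pics/m_crop.png",cv2.resize(im[140:380,150:420,::-1],None,fx=2.5,fy=2.5,interpolation=cv2.INTER_CUBIC))
im,K,E=shot("top","m_top")
for n,xy in(("yel",(.557,.203)),("red",(.576,.089))): print(n,knob(im,K,E,xy))
go([.559,.2045,.2],31)
E
```

```text
yel (array([557.6, 204.2]), array([23. , 22.9]), 32.7, array([185.2, 258.9]))
red (array([576.9,  88.8]), array([23.9, 19.8]), 2.2, array([244., 250.]))
target [0.559  0.2045 0.2   ] delta [0.0229 0.4019 0.1104] spin -14.95 dist 0.417 j6 0.93 gap 0.0596 t 14.6 F [0.1 0.5 0.1]
```

View pics/m_crop.png

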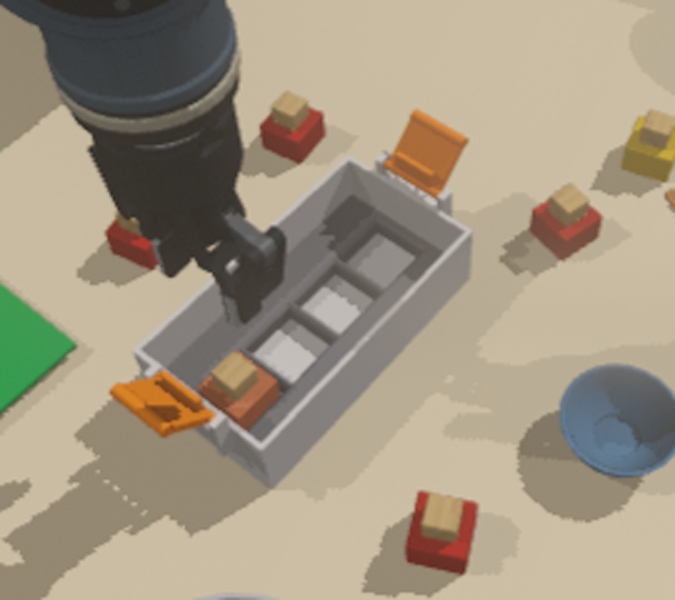

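The terracotta pot is seated in the -y well. On to yellow, with jaw angle 31-32°.

Emit:
servo_tool([
  [0, 0.038, 0.01],
  [0, 0.076, 0.02],
  [0, 0.114, 0.03],
  [0, 0.152, 0.041],
  [0, 0.19, 0.051],
  [0, 0.228, 0.061],
  [0, 0.266, 0.072],
  [0, 0.304, 0.082],
  [0, 0.342, 0.093],
  [0.01, 0.38, 0.104],
  [0.023, 0.402, 0.11],
  [0.023, 0.402, 0.11],
], fingers=[-0.4, -0.4, -0.4, -0.4, -0.4, -0.4, -0.4, -0.4, -0.4, -0.4, -0.4, -0.4], spin=[-2, -4, -6, -8, -10, -12, -14, -15.5, -15.5, -15.5, -15.5, -15.5])

```text
time_s: 15.62
eef_pos: [0.5569, 0.2082, 0.1965]
ee_rot: [-0.435, 1.531, 0.436]
ft_force: [0.2, 0.1, -0.6]
finger_gap: 0.0597
```

Emit:
servo_tool([
  [0, 0, 0],
  [0, 0, 0],
  [0, 0, 0],
], fingers=[-0.4, -0.4, -0.4], spin=[0, 0, 0])

```text
time_s: 15.87
eef_pos: [0.5589, 0.2034, 0.2003]
ee_rot: [-0.431, 1.528, 0.43]
ft_force: [0.2, -0.3, 0.4]
finger_gap: 0.0596
```

```bash
python3 - <<'E'
from h import *
im,K,E=shot("scene")
cv2.imwrite("pics/n_crop.png",cv2.resize(im[60:300,230:500,::-1],None,fx=2.5,fy=2.5,interpolation=cv2.INTER_CUBIC))
go([.559,.2045,.107],31.5)
E
```

```text
target [0.559  0.2045 0.107 ] delta [0.0935 0.001  0.0006] spin -0.03 dist 0.094 j6 1.37 gap 0.0597 t 15.9 F [-1.   0.2  0.1]
```

View pics/n_crop.png

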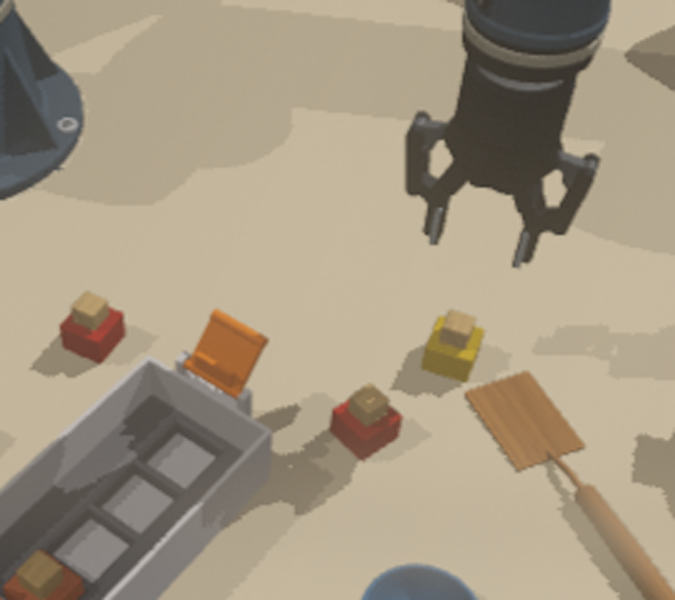

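Emit:
servo_tool([
  [0.03, 0.001, 0],
  [0.06, 0.001, 0],
  [0.083, 0.001, 0],
  [0.093, 0.001, 0],
  [0.093, 0.001, 0],
  [0.093, 0.001, 0],
  [0.093, 0.001, 0],
  [0.093, 0.001, 0],
  [0.093, 0.001, 0],
  [0.093, 0.001, 0],
  [0.093, 0.001, 0],
  [0.093, 0.001, 0],
], fingers=[-0.4, -0.4, -0.4, -0.4, -0.4, 1, 1, 1, 1, 1, 1, 1], spin=[0, 0, 0, 0, 0, 0, 0, 0, 0, 0, 0, 0])

```text
time_s: 16.92
eef_pos: [0.5591, 0.2054, 0.1092]
ee_rot: [-0.431, 1.525, 0.431]
ft_force: [-1.9, -1.8, 8.6]
finger_gap: 0.0222
```

Emit:
servo_tool([
  [-0.015, 0, 0],
  [-0.04, 0, 0],
  [-0.07, 0, 0],
  [-0.1, 0, 0],
  [-0.13, 0, 0],
  [-0.13, 0, 0],
  [-0.13, 0, 0],
], fingers=[1, 1, 1, 1, 1, 1, 1], spin=[0, 0, 0, 0, 0, 0, 0])

```text
time_s: 17.5
eef_pos: [0.5592, 0.2056, 0.2398]
ee_rot: [-0.431, 1.523, 0.432]
ft_force: [0.0, 0.8, -1.9]
finger_gap: 0.0221
```

```bash
python3 - <<'E'
from h import *
im,K,E=shot("scene")
cv2.imwrite("pics/o_crop.png",cv2.resize(im[60:300,230:500,::-1],None,fx=2.5,fy=2.5,interpolation=cv2.INTER_CUBIC))
go(box(0,-.027,.235),BY)
E
```

```text
target [ 0.549  -0.1592  0.235 ] delta [ 0.0029 -0.3057 -0.1989] spin 15.45 dist 0.365 j6 1.37 gap 0.0222 t 17.6 F [-0.4  0.6 -1.3]
```

View pics/o_crop.png

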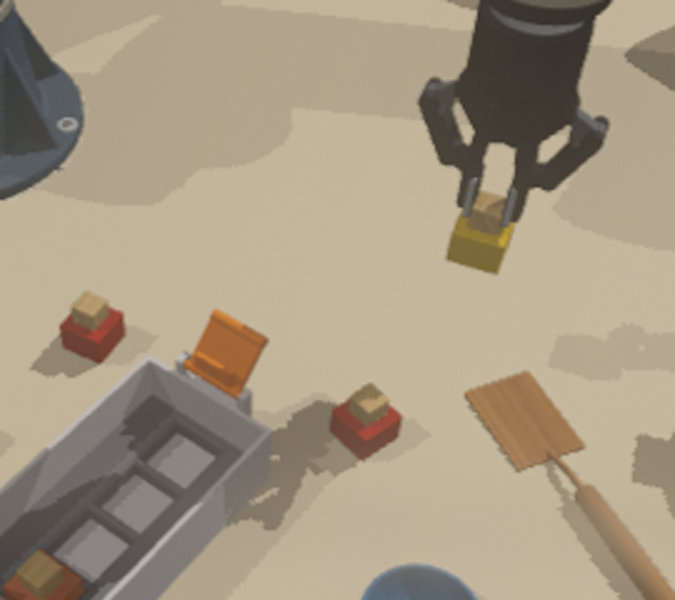

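Yellow is held level; carrying it to well2 (y = -27).

Emit:
servo_tool([
  [0, -0.028, -0.018],
  [0, -0.056, -0.036],
  [0, -0.084, -0.055],
  [0, -0.112, -0.073],
  [0, -0.14, -0.091],
  [0, -0.168, -0.109],
  [0, -0.196, -0.128],
  [0, -0.224, -0.146],
  [0, -0.252, -0.164],
  [0.002, -0.28, -0.182],
  [0.003, -0.3, -0.195],
  [0.003, -0.306, -0.199],
], fingers=[1, 1, 1, 1, 1, 1, 1, 1, 1, 1, 1, 1], spin=[2, 4, 6, 8, 10, 12, 14, 15.5, 15.5, 15.5, 15.5, 15.5])

```text
time_s: 18.55
eef_pos: [0.5478, -0.1627, 0.2328]
ee_rot: [-0.218, 1.562, 0.218]
ft_force: [-1.1, -0.1, -0.9]
finger_gap: 0.0228
```

Emit:
servo_tool([
  [0, 0, 0],
  [0, 0, 0],
  [0, 0, 0],
], fingers=[1, 1, 1], spin=[0, 0, 0])

```text
time_s: 18.8
eef_pos: [0.5487, -0.1585, 0.234]
ee_rot: [-0.22, 1.56, 0.221]
ft_force: [-0.3, 0.3, -1.9]
finger_gap: 0.0226
```

```bash
python3 - <<'E'
from h import *
im,K,E=shot("scene")
cv2.imwrite("pics/p_crop.png",cv2.resize(im[140:380,150:420,::-1],None,fx=2.5,fy=2.5,interpolation=cv2.INTER_CUBIC))
go(box(0,-.027,.113),BY)
E
```

```text
target [ 0.549  -0.1592  0.113 ] delta [ 0.1211 -0.0009 -0.    ] spin 0.03 dist 0.121 j6 1.01 gap 0.0222 t 18.9 F [-0.  -0.2 -0.9]
```

View pics/p_crop.png

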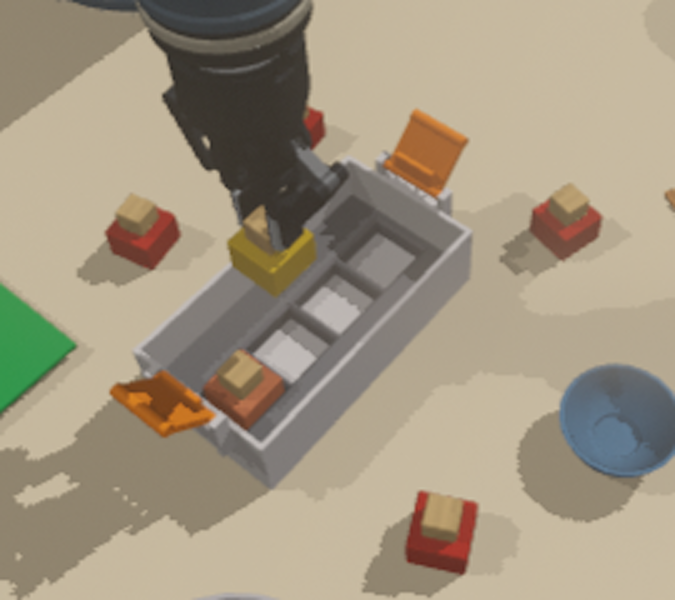

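Emit:
servo_tool([
  [0.02, -0.001, 0],
  [0.05, -0.001, 0],
  [0.075, -0.001, 0],
  [0.09, -0.001, 0],
  [0.096, -0.001, 0],
  [0.1, -0.001, 0],
  [0.104, -0.001, 0],
  [0.108, -0.001, 0],
  [0.112, -0.001, 0],
  [0.116, -0.001, 0],
  [0.12, -0.001, 0],
  [0.121, -0.001, 0],
], fingers=[1, 1, 1, 1, 1, 1, 1, 1, 1, 1, 1, 1], spin=[0, 0, 0, 0, 0, 0, 0, 0, 0, 0, 0, 0])

```text
time_s: 19.85
eef_pos: [0.5491, -0.1607, 0.1132]
ee_rot: [-0.22, 1.56, 0.22]
ft_force: [-4.7, 1.2, 15.2]
finger_gap: 0.0224
```

```bash
python3 - <<'E'
from h import *
im,K,E=shot("scene")
cv2.imwrite("pics/q_crop.png",cv2.resize(im[140:380,150:420,::-1],None,fx=2.5,fy=2.5,interpolation=cv2.INTER_CUBIC))
go(box(0,-.027,.113),BY)
E
```

```text
target [ 0.549  -0.1592  0.113 ] delta [0.0004 0.0014 0.0003] spin -0.05 dist 0.001 j6 1.01 gap 0.0223 t 19.9 F [-0.3 -0.4 -1. ]
```

View pics/q_crop.png

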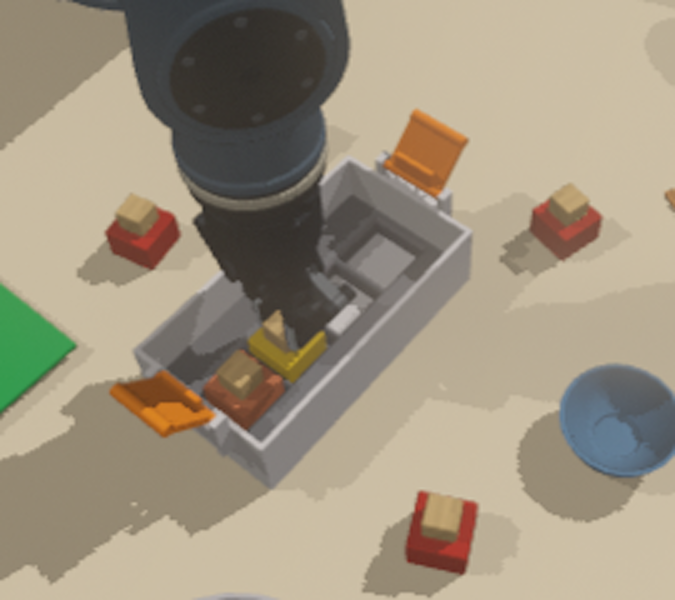

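Emit:
servo_tool([
  [0, 0, 0],
  [0, 0, 0],
  [0, 0, 0],
  [-0.015, 0, 0],
  [-0.04, 0, 0],
  [-0.08, 0, 0],
  [-0.11, 0, 0],
  [-0.11, 0, 0],
  [-0.11, 0, 0],
], fingers=[0, 0, 0, 0, 0, 0, 0, 0, -0.4], spin=[0, 0, 0, 0, 0, 0, 0, 0, 0])

```text
time_s: 20.65
eef_pos: [0.55, -0.1609, 0.2252]
ee_rot: [-0.221, 1.556, 0.219]
ft_force: [-0.3, -0.1, -0.4]
finger_gap: 0.0532
```

```bash
python3 - <<'E'
from h import *
im,K,E=shot("scene")
cv2.imwrite("pics/r_crop.png",cv2.resize(im[140:380,150:420,::-1],None,fx=2.5,fy=2.5,interpolation=cv2.INTER_CUBIC))
im,K,E=shot("top","r_top")
for n,xy in(("red",(.576,.089)),): print(n,knob(im,K,E,xy))
go([.578,.0885,.21],2)
E
```

```text
red (array([576.9,  88.9]), array([23.9, 19.8]), 2.2, array([244., 250.]))
target [0.578  0.0885 0.21  ] delta [0.0127 0.2312 0.0969] spin 14.05 dist 0.251 j6 1.01 gap 0.0597 t 20.8 F [-0.4 -0.3 -0.1]
```

View pics/r_crop.png

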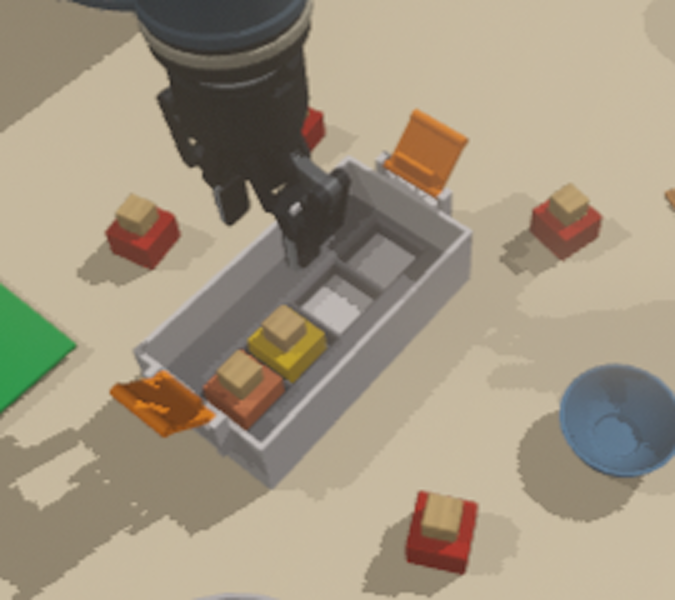

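View pics/r_top.png

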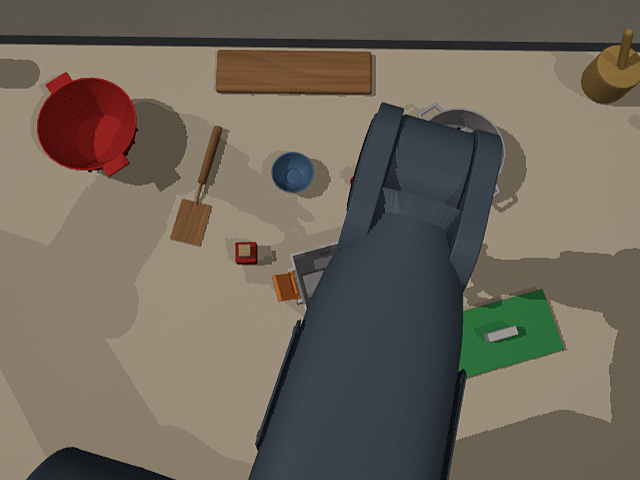

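Both placed pots look level. The red pot is still at (246,252). Moving over it.

Emit:
servo_tool([
  [0, 0.03, 0.013],
  [0, 0.06, 0.025],
  [0, 0.09, 0.038],
  [0, 0.12, 0.05],
  [0, 0.15, 0.063],
  [0, 0.18, 0.075],
  [0, 0.205, 0.086],
  [0.005, 0.225, 0.094],
  [0.013, 0.231, 0.097],
  [0.013, 0.231, 0.097],
  [0.013, 0.231, 0.097],
  [0.013, 0.231, 0.097],
], fingers=[-0.4, -0.4, -0.4, -0.4, -0.4, -0.4, -0.4, -0.4, -0.4, -0.4, -0.4, -0.4], spin=[2, 4, 6, 8, 10, 12, 14, 14, 14, 14, 14, 14])

```text
time_s: 21.75
eef_pos: [0.5782, 0.0871, 0.21]
ee_rot: [-0.028, 1.572, 0.027]
ft_force: [0.5, 0.3, 0.0]
finger_gap: 0.0599
```

```bash
python3 - <<'E'
from h import *
im,K,E=shot("scene")
cv2.imwrite("pics/s_crop.png",cv2.resize(im[90:330,230:500,::-1],None,fx=2.5,fy=2.5,interpolation=cv2.INTER_CUBIC))
go([.578,.0885,.107],2)
E
```

```text
target [0.578  0.0885 0.107 ] delta [ 0.1033  0.0015 -0.0002] spin -0.02 dist 0.103 j6 1.69 gap 0.0598 t 21.8 F [-0.5 -0.4  0.8]
```

View pics/s_crop.png

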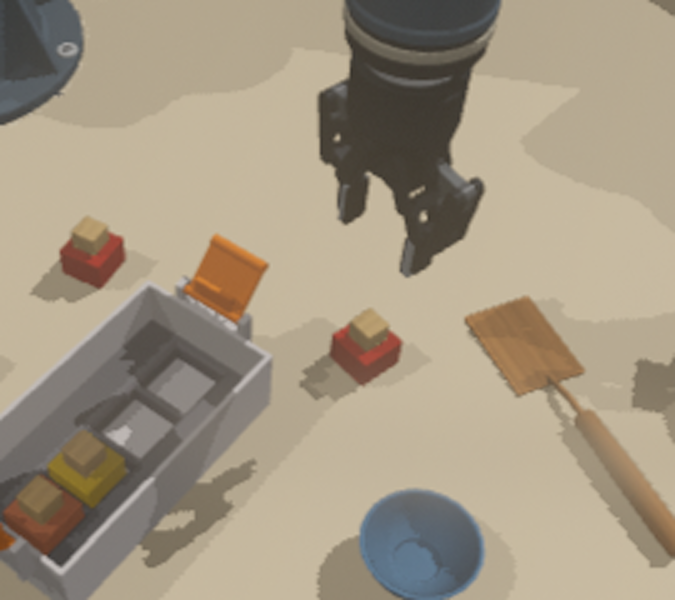

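Emit:
servo_tool([
  [0.03, 0.001, 0],
  [0.065, 0.001, 0],
  [0.093, 0.001, 0],
  [0.103, 0.001, 0],
  [0.103, 0.001, 0],
  [0.103, 0.001, 0],
  [0.103, 0.001, 0],
  [0.103, 0.001, 0],
  [0.103, 0.001, 0],
  [0.103, 0.001, 0],
  [0.103, 0.001, 0],
  [0.103, 0.001, 0],
], fingers=[-0.4, -0.4, -0.4, -0.4, -0.4, 1, 1, 1, 1, 1, 1, 1], spin=[0, 0, 0, 0, 0, 0, 0, 0, 0, 0, 0, 0])

```text
time_s: 22.8
eef_pos: [0.5794, 0.0893, 0.1094]
ee_rot: [-0.028, 1.567, 0.028]
ft_force: [-1.8, -1.7, 8.7]
finger_gap: 0.0224
```

Emit:
servo_tool([
  [-0.015, 0, 0],
  [-0.04, 0, 0],
  [-0.07, 0, 0],
  [-0.1, 0, 0],
  [-0.13, 0, 0],
  [-0.13, 0, 0],
  [-0.13, 0, 0],
], fingers=[1, 1, 1, 1, 1, 1, 1], spin=[0, 0, 0, 0, 0, 0, 0])

```text
time_s: 23.38
eef_pos: [0.5794, 0.0894, 0.2399]
ee_rot: [-0.028, 1.566, 0.029]
ft_force: [-0.1, -0.9, -2.0]
finger_gap: 0.0226
```

```bash
python3 - <<'E'
from h import *
im,K,E=shot("scene")
cv2.imwrite("pics/t_crop.png",cv2.resize(im[90:330,230:500,::-1],None,fx=2.5,fy=2.5,interpolation=cv2.INTER_CUBIC))
go(box(0,.027,.237),BY)
E
```

```text
target [ 0.534  -0.1074  0.237 ] delta [ 0.001  -0.1949 -0.0517] spin -14.04 dist 0.202 j6 1.69 gap 0.0224 t 23.4 F [-0.5  0.2 -1.7]
```

View pics/t_crop.png

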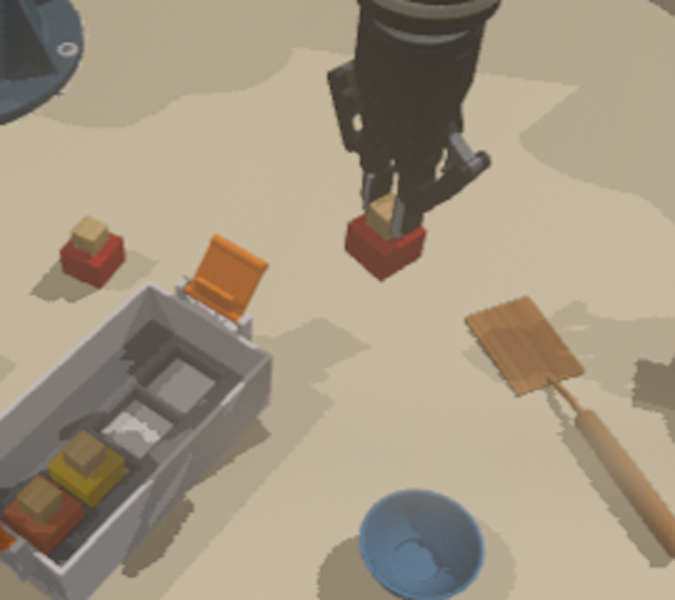

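Red is held level; carrying it to well1 (y = +27).

Emit:
servo_tool([
  [0, -0.022, -0.006],
  [0, -0.045, -0.012],
  [0, -0.068, -0.018],
  [0, -0.091, -0.024],
  [0, -0.114, -0.03],
  [0, -0.137, -0.036],
  [0, -0.16, -0.042],
  [0.001, -0.18, -0.048],
  [0.001, -0.195, -0.052],
  [0.001, -0.195, -0.052],
  [0.001, -0.195, -0.052],
  [0.001, -0.195, -0.052],
], fingers=[1, 1, 1, 1, 1, 1, 1, 1, 1, 1, 1, 1], spin=[-2, -4, -6, -8, -10, -12, -14, -14, -14, -14, -14, -14])

```text
time_s: 24.43
eef_pos: [0.5332, -0.1071, 0.2358]
ee_rot: [-0.22, 1.56, 0.22]
ft_force: [0.0, 1.5, -1.7]
finger_gap: 0.0226
```

```bash
python3 - <<'E'
from h import *
im,K,E=shot("scene")
cv2.imwrite("pics/u_crop.png",cv2.resize(im[140:380,150:420,::-1],None,fx=2.5,fy=2.5,interpolation=cv2.INTER_CUBIC))
go(box(0,.027,.113),BY)
E
```

```text
target [ 0.534  -0.1074  0.113 ] delta [ 0.1229 -0.0007  0.0006] spin -0.02 dist 0.123 j6 1.09 gap 0.0226 t 24.5 F [ 0.1 -0.1 -1.7]
```

View pics/u_crop.png

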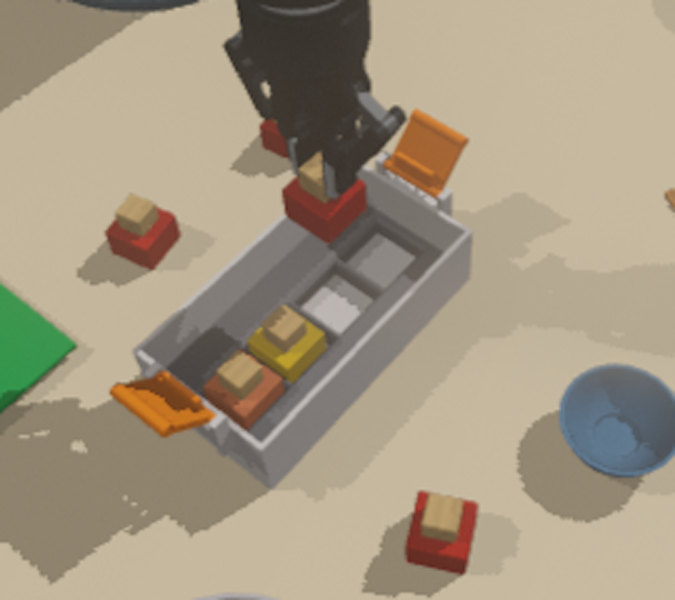

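Emit:
servo_tool([
  [0.02, -0.001, 0],
  [0.05, -0.001, 0],
  [0.075, -0.001, 0],
  [0.09, -0.001, 0],
  [0.096, -0.001, 0],
  [0.1, -0.001, 0],
  [0.104, -0.001, 0],
  [0.108, -0.001, 0],
  [0.112, -0.001, 0],
  [0.116, -0.001, 0],
  [0.12, -0.001, 0],
  [0.123, -0.001, 0],
], fingers=[1, 1, 1, 1, 1, 1, 1, 1, 1, 1, 1, 1], spin=[0, 0, 0, 0, 0, 0, 0, 0, 0, 0, 0, 0])

```text
time_s: 25.48
eef_pos: [0.5337, -0.1086, 0.1132]
ee_rot: [-0.22, 1.56, 0.22]
ft_force: [-17.9, -1.6, 53.7]
finger_gap: 0.0222
```

Emit:
servo_tool([
  [0, 0, 0],
  [0, 0, 0],
  [0, 0, 0],
  [-0.015, 0, 0],
  [-0.04, 0, 0],
  [-0.08, 0, 0],
  [-0.11, 0, 0],
  [-0.11, 0, 0],
  [-0.11, 0, 0],
], fingers=[0, 0, 0, 0, 0, 0, 0, 0, -0.4], spin=[0, 0, 0, 0, 0, 0, 0, 0, 0])

```text
time_s: 26.23
eef_pos: [0.5346, -0.1087, 0.2252]
ee_rot: [-0.221, 1.556, 0.219]
ft_force: [0.5, -0.7, 0.6]
finger_gap: 0.0538
```

```bash
python3 - <<'E'
from h import *
im,K,E=shot("scene")
cv2.imwrite("pics/v_crop.png",cv2.resize(im[140:380,150:420,::-1],None,fx=2.5,fy=2.5,interpolation=cv2.INTER_CUBIC))
go([.42,-.42,.235],BY)
E
```

```text
target [ 0.42  -0.42   0.235] delta [-0.0114 -0.2678 -0.1956] spin -0.05 dist 0.332 j6 1.09 gap 0.059 t 26.3 F [-0.1 -0.7 -0.8]
```

View pics/v_crop.png

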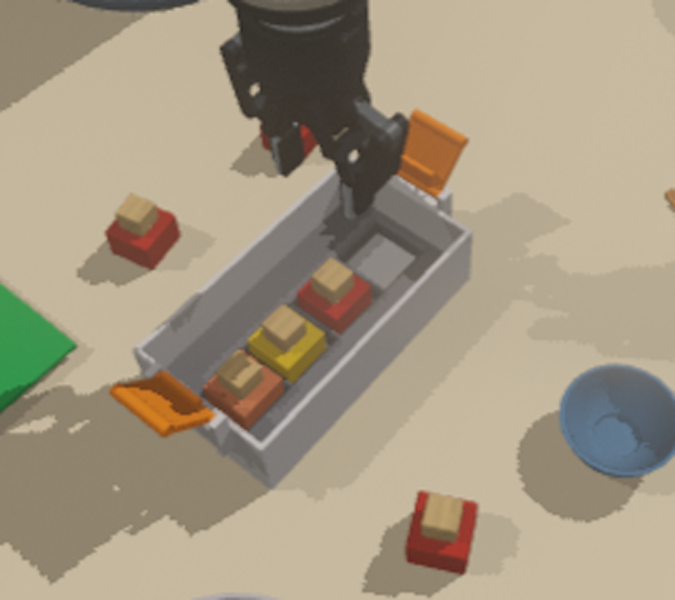

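All three pots are in, but that last press reached 54 N, so I'll be gentler from here. Going to the lid and checking seating from the top view on the way.

Emit:
servo_tool([
  [-0.01, -0.028, -0.02],
  [-0.01, -0.056, -0.041],
  [-0.01, -0.084, -0.061],
  [-0.01, -0.112, -0.082],
  [-0.01, -0.14, -0.102],
  [-0.01, -0.168, -0.123],
  [-0.01, -0.196, -0.143],
  [-0.01, -0.224, -0.164],
  [-0.01, -0.252, -0.184],
  [-0.01, -0.268, -0.196],
  [-0.01, -0.268, -0.196],
  [-0.01, -0.268, -0.196],
], fingers=[-0.4, -0.4, -0.4, -0.4, -0.4, -0.4, -0.4, -0.4, -0.4, -0.4, -0.4, -0.4], spin=[0, 0, 0, 0, 0, 0, 0, 0, 0, 0, 0, 0])

```text
time_s: 27.28
eef_pos: [0.4185, -0.4207, 0.2317]
ee_rot: [-0.217, 1.561, 0.22]
ft_force: [0.6, -0.0, -0.1]
finger_gap: 0.0599
```

```bash
python3 - <<'E'
from h import *
im,K,E=shot("top","w_top"); im2,K2,E2=shot("scene")
for nm,i,k,e in(("top",im,K,E),("scene",im2,K2,E2)):
    b=cv2.resize(i[:,:,::-1].copy(),None,fx=4,fy=4,interpolation=cv2.INTER_CUBIC)
    def dr(c,hx,hy,z,col):
        p=np.array([box(c[0]+sx*hx,c[1]+sy*hy,z) for sx,sy in((1,1),(1,-1),(-1,-1),(-1,1))])
        q=((proj(k,e,p)+.5)*4).astype(np.int32); cv2.polylines(b,[q],True,col,1)
    for y in(.027,-.027,-.081): dr((0,y),.012,.012,.054,(255,0,255)); dr((0,y),.021,.021,.034,(255,255,0))
    u,v=(proj(k,e,box(0,0,.03))[0]*4).astype(int)
    cv2.imwrite(f"pics/w_{nm}.png",b[max(0,v-280):v+280,max(0,u-380):u+380])
# lid
g=max(blobs(mask(im,(50,120,40),(75,255,255))),key=cv2.contourArea); 
P=ray(K,E,cv2.convexHull(g)[:,0],0.014)[:,:2].astype(np.float32)*1000; print("lid",cv2.minAreaRect(P))
g=max(blobs(mask(im2,(50,120,40),(75,255,255))),key=cv2.contourArea)
print("scene",cv2.boundingRect(g))
P=ray(K2,E2,cv2.convexHull(g)[:,0],0.014)[:,:2].astype(np.float32)*1000; print(cv2.minAreaRect(P))
go([.42,-.42,.0945],BY)
E
```

```text
lid ((412.85626220703125, -397.10638427734375), (123.88870239257812, 186.8461151123047), 16.103317260742188)
scene (35, 246, 145, 124)
((422.01177978515625, -419.44549560546875), (125.85983276367188, 229.28240966796875), 16.230445861816406)
target [ 0.42   -0.42    0.0945] delta [ 0.138  -0.0009  0.0005] spin -0.03 dist 0.138 j6 0.5 gap 0.0597 t 27.4 F [0.1 0.  0. ]
```

View pics/w_top.png

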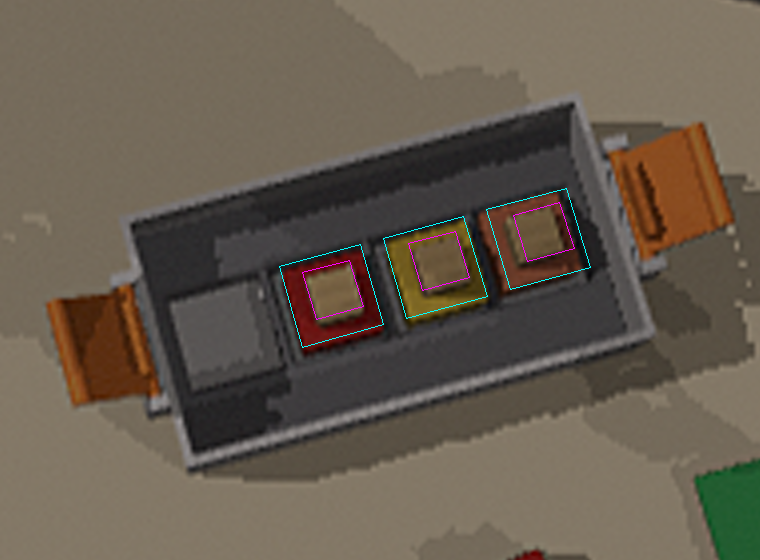

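View pics/w_scene.png

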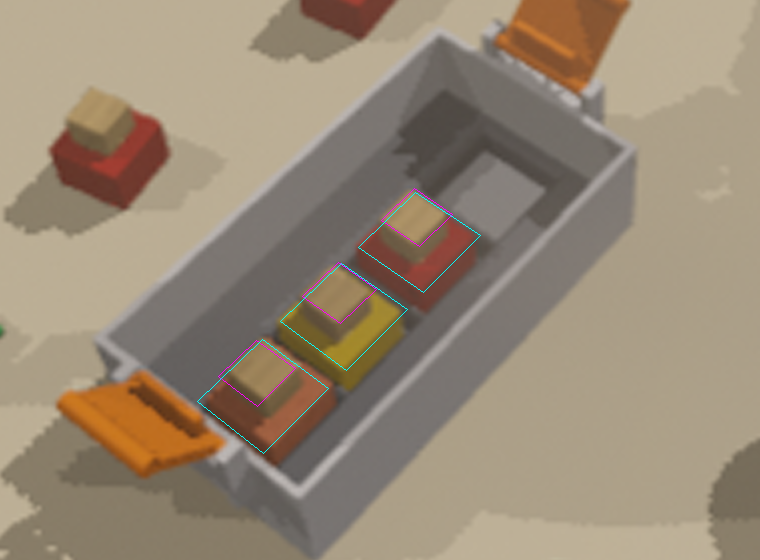

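Both views show the three pots matching the outlines for fully seated pots, with body tops at the predicted height. The terracotta one sits about 2 mm to one side within its clearance. The lid is at (0.42, -0.42), so I'm grasping it now.

Emit:
servo_tool([
  [0.03, -0.001, 0],
  [0.06, -0.001, 0],
  [0.09, -0.001, 0],
  [0.12, -0.001, 0],
  [0.137, -0.001, 0],
  [0.137, -0.001, 0],
  [0.137, -0.001, 0],
  [0.137, -0.001, 0],
  [0.137, -0.001, 0],
  [0.137, -0.001, 0],
  [0.137, -0.001, 0],
  [0.137, -0.001, 0],
], fingers=[-0.4, -0.4, -0.4, -0.4, -0.4, -0.4, 1, 1, 1, 1, 1, 1], spin=[0, 0, 0, 0, 0, 0, 0, 0, 0, 0, 0, 0])

```text
time_s: 28.38
eef_pos: [0.4205, -0.4217, 0.0982]
ee_rot: [-0.222, 1.558, 0.218]
ft_force: [-1.2, 1.9, 9.6]
finger_gap: 0.0167
```

Emit:
servo_tool([
  [-0.01, 0, 0],
  [-0.03, 0, 0],
  [-0.06, 0, 0],
  [-0.09, 0, 0],
  [-0.12, 0, 0],
  [-0.15, 0, 0],
  [-0.165, 0, 0],
  [-0.165, 0, 0],
  [-0.165, 0, 0],
], fingers=[1, 1, 1, 1, 1, 1, 1, 1, 1], spin=[0, 0, 0, 0, 0, 0, 0, 0, 0])

```text
time_s: 29.13
eef_pos: [0.42, -0.4214, 0.2628]
ee_rot: [-0.221, 1.558, 0.218]
ft_force: [-0.1, 1.0, -3.0]
finger_gap: 0.0167
```

```bash
python3 - <<'E'
from h import *
im,K,E=shot("scene","x_scene")
g=max(blobs(mask(im,(50,120,40),(75,255,255))),key=cv2.contourArea)
P=ray(K,E,cv2.convexHull(g)[:,0],0.184)[:,:2].astype(np.float32)*1000; print(cv2.minAreaRect(P))
go(box(0,0,.262),BY)
E
```

```text
((426.68426513671875, -418.4051513671875), (126.537841796875, 227.4125518798828), 16.152328491210938)
target [ 0.5415 -0.1333  0.262 ] delta [-0.0006  0.2429  0.1967] spin -0.05 dist 0.313 j6 0.5 gap 0.0168 t 29.2 F [ 0.2 -0.3 -1.9]
```

View pics/x_scene.png

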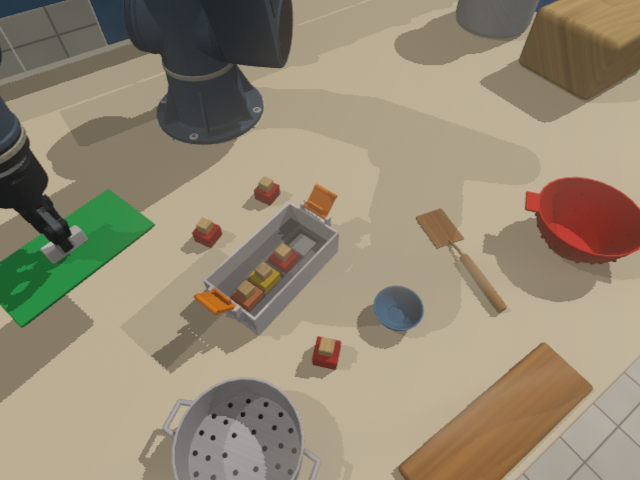

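Lid held level. Carrying it back over the box; the target is the original grasp point corrected by the ~2 mm re-grasp shift.

Emit:
servo_tool([
  [0, 0.024, 0.019],
  [0, 0.048, 0.039],
  [0, 0.072, 0.058],
  [0, 0.096, 0.078],
  [0, 0.12, 0.097],
  [0, 0.144, 0.117],
  [0, 0.168, 0.136],
  [0, 0.192, 0.155],
  [0, 0.216, 0.175],
  [0, 0.233, 0.189],
  [0, 0.241, 0.197],
  [0, 0.241, 0.197],
], fingers=[1, 1, 1, 1, 1, 1, 1, 1, 1, 1, 1, 1], spin=[0, 0, 0, 0, 0, 0, 0, 0, 0, 0, 0, 0])

```text
time_s: 30.18
eef_pos: [0.5427, -0.1332, 0.2603]
ee_rot: [-0.221, 1.561, 0.223]
ft_force: [-0.4, -0.4, -0.9]
finger_gap: 0.0166
```

Emit:
servo_tool([
  [0.025, 0, 0],
  [0.05, 0, 0],
  [0.07, 0, 0],
  [0.075, 0, 0],
  [0.075, 0, 0],
], fingers=[1, 1, 1, 1, 1], spin=[0, 0, 0, 0, 0])

```text
time_s: 30.6
eef_pos: [0.5411, -0.1357, 0.1849]
ee_rot: [-0.218, 1.563, 0.22]
ft_force: [0.2, -0.1, -1.2]
finger_gap: 0.0166
```

```bash
python3 - <<'E'
from h import *
im,K,E=shot("scene","y_scene")
cv2.imwrite("pics/y_crop.png",cv2.resize(im[140:380,150:420,::-1],None,fx=2.5,fy=2.5,interpolation=cv2.INTER_CUBIC))
g=max(blobs(mask(im,(50,120,40),(75,255,255))),key=cv2.contourArea)
s,p,M=tool(); zt=p[2]-.153+.070
P=ray(K,E,cv2.convexHull(g)[:,0],zt)[:,:2].astype(np.float32)*1000; print(zt,cv2.minAreaRect(P))
go([.542,-.135,.153],BY)
E
```

```text
0.10332405121606261 ((544.2778930664062, -134.98785400390625), (119.88182830810547, 230.3709259033203), 16.977689743041992)
target [ 0.542 -0.135  0.153] delta [0.0333 0.0007 0.0004] spin -0.1 dist 0.033 j6 1.05 gap 0.0166 t 30.6 F [ 0.2  0.2 -1. ]
```

View pics/y_crop.png

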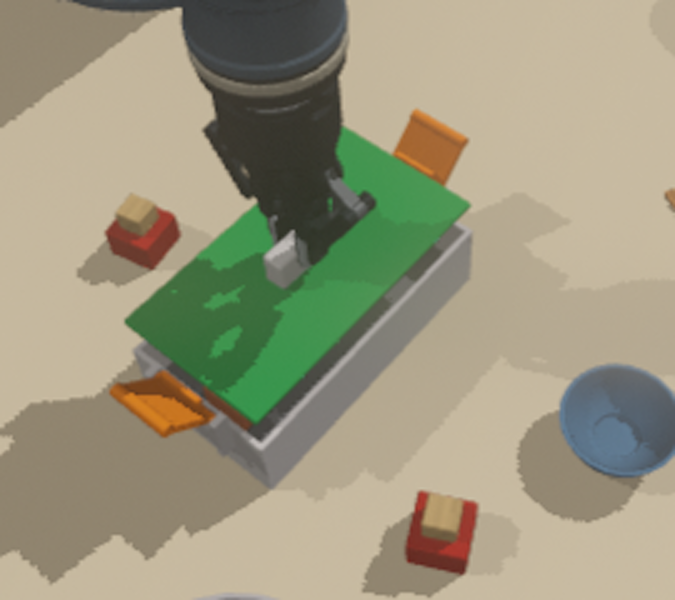

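The lid is aligned over the mouth, centre within about 1.5 mm of its original reading from the same camera. Lowering slowly.

Emit:
servo_tool([
  [0.006, 0.001, 0],
  [0.011, 0.001, 0],
  [0.016, 0.001, 0],
  [0.02, 0.001, 0],
  [0.023, 0.001, 0],
  [0.025, 0.001, 0],
  [0.027, 0.001, 0],
  [0.029, 0.001, 0],
  [0.03, 0.001, 0],
  [0.031, 0.001, 0],
  [0.032, 0.001, 0],
  [0.032, 0.001, 0],
], fingers=[1, 1, 1, 1, 1, 1, 1, 1, 1, 1, 1, 1], spin=[0, 0, 0, 0, 0, 0, 0, 0, 0, 0, 0, 0])

```text
time_s: 31.65
eef_pos: [0.5422, -0.1342, 0.1544]
ee_rot: [-0.22, 1.559, 0.22]
ft_force: [0.4, -0.7, -1.0]
finger_gap: 0.0168
```

```bash
python3 - <<'E'
from h import *
im,K,E=shot("scene","z_scene")
cv2.imwrite("pics/z_crop.png",cv2.resize(im[140:380,150:420,::-1],None,fx=2.5,fy=2.5,interpolation=cv2.INTER_CUBIC))
go([.542,-.135,.153],BY)
E
```

```text
target [ 0.542 -0.135  0.153] delta [ 0.0014 -0.0007 -0.0004] spin -0.05 dist 0.002 j6 1.05 gap 0.0166 t 31.7 F [ 0.2  0.6 -1.2]
```

View pics/z_crop.png

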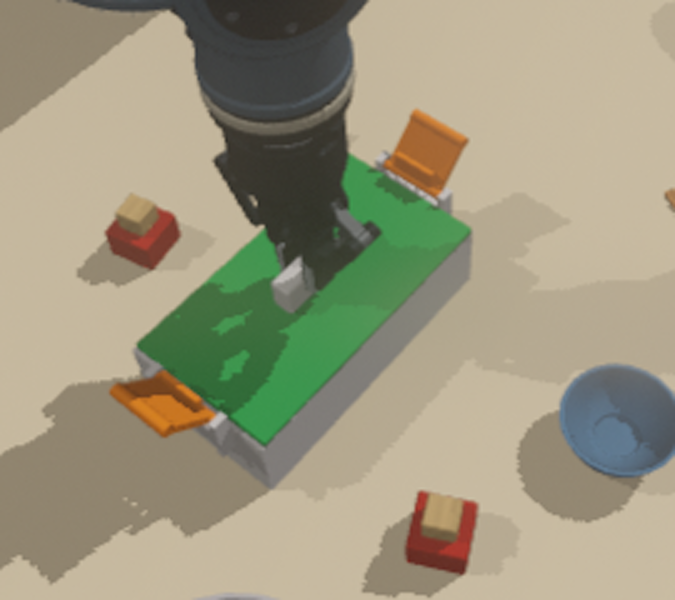

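Nearly home with no force. A few more millimetres until it seats.

Emit:
servo_tool([
  [0.001, 0, 0],
  [0.002, 0, 0],
  [0.003, 0, 0],
  [0.003, 0, 0],
], fingers=[1, 1, 1, 1], spin=[0, 0, 0, 0])

```text
time_s: 32.03
eef_pos: [0.5422, -0.1342, 0.1541]
ee_rot: [-0.22, 1.558, 0.219]
ft_force: [-17.9, 4.6, 44.8]
finger_gap: 0.0167
```

It bottomed out at 45 N, so the lid is home. Easing off, releasing and rising.

Emit:
servo_tool([
  [-0.003, 0, 0],
  [-0.003, 0, 0],
  [-0.003, 0, 0],
  [-0.003, 0, 0],
  [-0.003, 0, 0],
  [-0.02, 0, 0],
  [-0.05, 0, 0],
  [-0.08, 0, 0],
  [-0.1, 0, 0],
  [-0.1, 0.03, 0],
  [-0.1, 0.06, 0],
  [-0.1, 0.06, 0],
], fingers=[1, -0.2, -0.2, -0.2, -0.2, -0.2, -0.2, -0.2, -0.2, 1, 1, 1], spin=[0, 0, 0, 0, 0, 0, 0, 0, 0, 0, 0, 0])

```text
time_s: 33.03
eef_pos: [0.5245, -0.0733, 0.2516]
ee_rot: [-0.221, 1.559, 0.222]
ft_force: [-0.4, 0.0, -0.8]
finger_gap: 0.0157
```

```bash
python3 - <<'E'
from h import *
im,K,E=shot("scene","aa_scene")
cv2.imwrite("pics/aa_crop.png",cv2.resize(im[140:380,150:420,::-1],None,fx=2.5,fy=2.5,interpolation=cv2.INTER_CUBIC))
g=max(blobs(mask(im,(50,120,40),(75,255,255))),key=cv2.contourArea)
P=ray(K,E,cv2.convexHull(g)[:,0],.07)[:,:2].astype(np.float32)*1000; print(cv2.minAreaRect(P))
go(box(0,.19,.25),BY)
E
```

```text
((542.6107788085938, -133.1443328857422), (122.94020080566406, 230.4100799560547), 16.782175064086914)
target [0.4888 0.0492 0.25  ] delta [ 0.0015  0.1292 -0.0002] spin 0.08 dist 0.129 j6 1.15 gap 0.0082 t 33.1 F [-0.4 -0.1  0.9]
```

View pics/aa_crop.png

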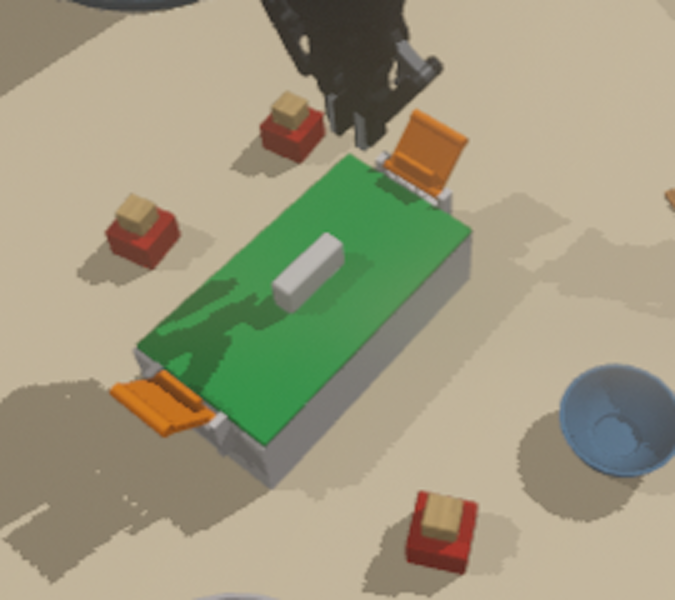

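The lid is home: its position matches the initial reading within about 1 mm. Now the left catch. Go outside it, descend, and push inward.

Emit:
servo_tool([
  [0, 0.035, 0],
  [0, 0.07, 0],
  [0, 0.1, 0],
  [0, 0.13, 0],
  [0, 0.13, 0],
  [0.025, 0.13, 0],
  [0.055, 0.13, 0],
  [0.075, 0.13, 0],
  [0.083, 0.13, 0],
  [0.083, 0.13, 0],
], fingers=[1, 1, 1, 1, 1, 1, 1, 1, 1, 1], spin=[0, 0, 0, 0, 0, 0, 0, 0, 0, 0])

```text
time_s: 33.92
eef_pos: [0.4888, 0.0479, 0.1668]
ee_rot: [-0.22, 1.563, 0.22]
ft_force: [0.0, 0.2, -0.3]
finger_gap: -0.0002
```

Emit:
servo_tool([
  [0, -0.008, 0],
  [0, -0.016, 0],
  [0, -0.024, 0],
  [0, -0.031, 0],
  [0, -0.038, 0],
  [0, -0.044, 0],
  [0, -0.05, 0],
  [0, -0.055, 0],
  [0, -0.06, 0],
  [0, -0.063, 0],
  [0, -0.063, 0],
], fingers=[1, 1, 1, 1, 1, 1, 1, 1, 1, 1, 1], spin=[0, 0, 0, 0, 0, 0, 0, 0, 0, 0, 0])

```text
time_s: 34.83
eef_pos: [0.5071, -0.0127, 0.1683]
ee_rot: [-0.22, 1.56, 0.219]
ft_force: [-0.2, 0.6, -0.1]
finger_gap: 0.0003
```

```bash
python3 - <<'E'
from h import *
im,K,E=shot("scene","bb_scene")
cv2.imwrite("pics/bb_crop.png",cv2.resize(im[140:380,150:420,::-1],None,fx=2.5,fy=2.5,interpolation=cv2.INTER_CUBIC))
go(box(0,.128,.25),BY)
E
```

```text
target [ 0.506  -0.0103  0.25  ] delta [-0.0817  0.0022 -0.0004] spin -0.07 dist 0.082 j6 1.27 gap -0.0001 t 34.9 F [ 0.2 -0.7 -0. ]
```

View pics/bb_crop.png

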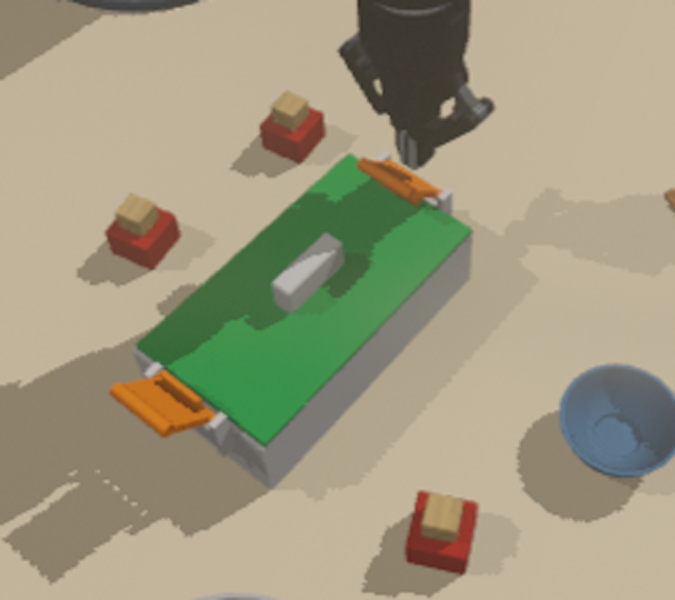

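The left catch is shut. Rising and going to the outside of the right catch.

Emit:
servo_tool([
  [-0.03, 0.005, 0],
  [-0.07, 0.005, 0],
  [-0.085, -0.03, 0],
  [-0.085, -0.065, 0],
  [-0.085, -0.1, 0],
  [-0.085, -0.135, 0],
  [-0.085, -0.17, 0],
  [-0.085, -0.205, 0],
  [-0.085, -0.24, 0],
  [-0.085, -0.275, 0],
  [-0.085, -0.305, 0],
  [-0.085, -0.316, 0],
], fingers=[1, 1, 1, 1, 1, 1, 1, 1, 1, 1, 1, 1], spin=[0, 0, 0, 0, 0, 0, 0, 0, 0, 0, 0, 0])

```text
time_s: 35.88
eef_pos: [0.5945, -0.3191, 0.2524]
ee_rot: [-0.219, 1.56, 0.218]
ft_force: [-0.3, -0.4, 0.1]
finger_gap: 0.0002
```

Emit:
servo_tool([
  [0, 0, 0],
  [0, 0, 0],
  [0.025, 0, 0],
  [0.055, 0, 0],
  [0.075, 0, 0],
  [0.085, 0, 0],
  [0.085, 0, 0],
], fingers=[1, 1, 1, 1, 1, 1, 1], spin=[0, 0, 0, 0, 0, 0, 0])

```text
time_s: 36.47
eef_pos: [0.5935, -0.3142, 0.1665]
ee_rot: [-0.219, 1.562, 0.223]
ft_force: [-1.2, 1.0, 0.0]
finger_gap: -0.0001
```

```bash
python3 - <<'E'
from h import *
im,K,E=shot("scene","cc_scene")
cv2.imwrite("pics/cc_crop.png",cv2.resize(im[140:380,150:420,::-1],None,fx=2.5,fy=2.5,interpolation=cv2.INTER_CUBIC))
go(box(0,-.128,.168),BY)
E
```

```text
target [ 0.577  -0.2563  0.168 ] delta [ 0.0004  0.0609 -0.0003] spin 0.01 dist 0.061 j6 0.8 gap -0.0001 t 36.5 F [ 0.1 -0.2  0.9]
```

View pics/cc_crop.png

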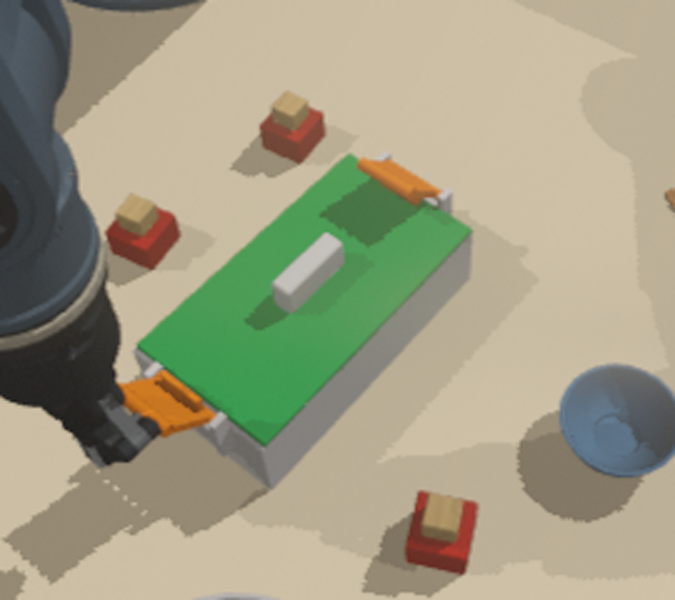

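Emit:
servo_tool([
  [0, 0.008, 0],
  [0, 0.016, 0],
  [0, 0.024, 0],
  [0, 0.031, 0],
  [0, 0.038, 0],
  [0, 0.044, 0],
  [0, 0.05, 0],
  [0, 0.055, 0],
  [0, 0.06, 0],
  [0, 0.062, 0],
  [0, 0.062, 0],
], fingers=[1, 1, 1, 1, 1, 1, 1, 1, 1, 1, 1], spin=[0, 0, 0, 0, 0, 0, 0, 0, 0, 0, 0])

```text
time_s: 37.43
eef_pos: [0.5771, -0.2557, 0.1684]
ee_rot: [-0.22, 1.56, 0.22]
ft_force: [-0.0, 0.1, -0.4]
finger_gap: 0.0001
```

Emit:
servo_tool([
  [0, -0.005, 0],
  [-0.03, -0.01, 0],
  [-0.07, -0.01, 0],
  [-0.1, -0.04, -0.02],
  [-0.1, -0.07, -0.04],
  [-0.1, -0.1, -0.06],
  [-0.1, -0.13, -0.08],
  [-0.1, -0.16, -0.1],
  [-0.1, -0.19, -0.12],
  [-0.1, -0.19, -0.12],
  [-0.1, -0.19, -0.12],
], fingers=[1, 1, 1, 1, 1, 1, 1, 1, 1, 1, 1], spin=[0, 0, 0, 0, 0, 0, 0, 0, 0, 0, 0])

```text
time_s: 38.35
eef_pos: [0.5133, -0.4744, 0.2675]
ee_rot: [-0.217, 1.56, 0.218]
ft_force: [0.7, 0.6, -0.2]
finger_gap: -0.0002
```

```bash
python3 - <<'E'
from h import *
im,K,E=shot("scene","dd_scene")
cv2.imwrite("pics/dd_crop.png",cv2.resize(im[140:380,150:420,::-1],None,fx=2.5,fy=2.5,interpolation=cv2.INTER_CUBIC))
g=max(blobs(mask(im,(50,120,40),(75,255,255))),key=cv2.contourArea)
P=ray(K,E,cv2.convexHull(g)[:,0],.07)[:,:2].astype(np.float32)*1000; print(cv2.minAreaRect(P))
im,K,E=shot("top","dd_top")
for c in blobs(mask(im,(8,200,100),(16,255,255)),60):
    px=cv2.minAreaRect(c)[0]; p=ray(K,E,[px],.09)[0]; a=np.radians(BY); d=p[:2]-BC
    print("orange",np.round(px),"box y",round(-np.sin(a)*d[0]+np.cos(a)*d[1],3))
go(box(0,0,.25))
E
```

```text
((543.4482421875, -133.62057495117188), (123.86908721923828, 227.88453674316406), 16.088363647460938)
target [ 0.5415 -0.1333  0.25  ] delta [0.0182 0.3181 0.1195] spin 0 dist 0.34 j6 0.55 gap -0.0002 t 38.5 F [ 0.4 -0.5 -0.3]
```

View pics/dd_crop.png

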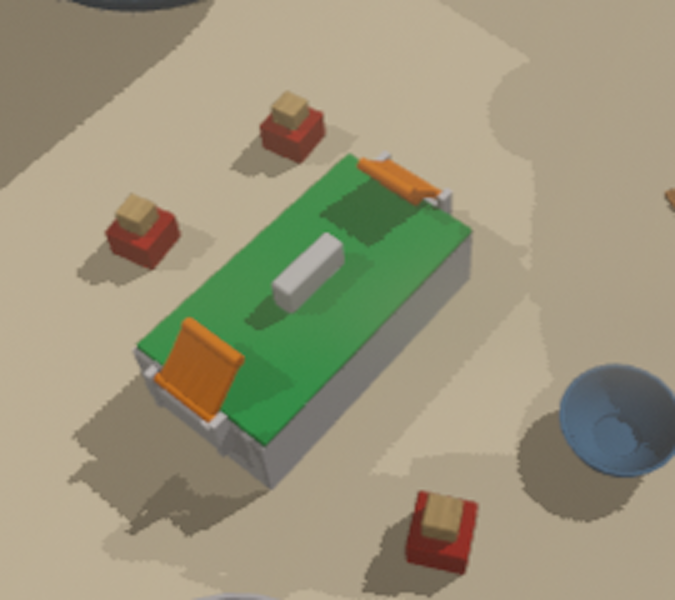

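View pics/dd_top.png

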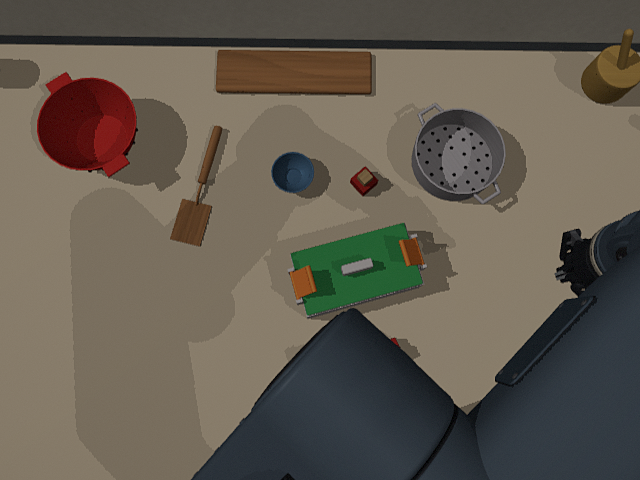

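Both views show both catches leaning in over the lid, which is home: (543.4, -133.6) mm now against (543.1, -133.9) mm at the start, same camera. The dish (293,172) and the spatula are unmoved, and the arm is clear.

```bash
python3 -c "
from workcell import bot
print(bot.finish_job())"
```

```text
the job is handed in; nothing more can be done
None
```

The job is handed in at about 38.5 s on the robot's clock; no verdict was reported.

**What I did**
- I unsnapped the left catch with the lid still on; the right one was already open. I then laid the lid on the counter to the right, clear of the box.
- I stood the terracotta pot in well3, the yellow in well2 and the leftmost red in well1. No blue pot was visible in either camera.
- I put the lid back and snapped both catches shut over it.

**Last checks**
- **Lid and catches:** both views show both catches leaning in over the lid. The lid is within 1 mm of its starting position.
- **Pots:** before I closed the lid, the pots matched the outlines for fully seated pots in both views. The terracotta pot sat about 2 mm off-centre within its well's clearance. I could not see the pots again once the lid was on.
- **Left alone:** the dish, the spatula and the three look-alike red pots were not handled. The last scene picture still shows those red pots where they stood.

**Disagreements and near misses**
- Seating the red pot peaked at 54 N at the wrist, and seating the lid at 45 N. Both are under the 120 N wrist limit and came through the fingers.
- My automatic colour check of the catch positions found no blobs in the last top picture, so their closed state rests on looking at the two images.

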